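# Seat a terrarium plinth in the glue-up corner and hold it

## Task

Turn the bevelled wooden plinth so that its plain back faces the aluminium fence and its bevel faces away from the fence, and set it in the glue-up corner: flat on the table, back flush against the fence and right-hand end butted up to the wooden stop block. Then press on the plinth with the gripper in one firm diagonal push of about 15 N, into the fence and down on the table at once, and finish while holding that push: do not let go or back off. Leave the other things on the bench where they are.

Things in the scene. Friction and masses are not known exactly. Their poses are not given: they have to be found in the camera images.
- plinth_center (a point): wooden plinth bar, loose on the table, 120 mm long (its y), 48 wide (x), 42 high (z up), 0.1 to 0.2 kg; waxed underside slides easily. One top long edge, on its -x side, has a 45 degree bevel with 16 mm legs, so that side is upright only up to 26 mm. The +x side is the plain flat back. This point is its centre, 21 mm above the underside; axes are the plinth's
- plinth_bevel (a point): the middle of the plinth's sloping bevel face (it lies 16 mm to the -x side of plinth_center and 13 mm above it, 34 mm above the underside); the outward normal of the face points to -x and +z in equal parts; axes as the plinth's
- fence: straight aluminium angle fastened to the table, upright leaf 260 mm long, 30 mm high, 6 mm thick. Origin at the foot of the middle of its working face, the face towards the robot; y runs along the face, x points square into the fence away from the robot, z up. Its foot flange lies behind the face (up to x = 46 mm). Apart from the stop block the table is bare for 90 mm in front of the face
- stop_block: pale wooden stop block fastened to the table against the fence's working face near its right-hand (-y) end, 70 mm out from the fence, 40 mm along it, 30 mm high; its place along the fence varies. Origin at the table in the inner corner where its stopping face meets the fence face; axes as the fence's: the stopping face looks along +y, and the block fills x from -70 mm to 0 and y from -40 mm to 0
- table: the grey bench top, surface at z = 0
- offcut: plain square-edged wooden offcut 48 x 80 x 42 mm, no bevel, same timber as the plinth (leave it alone); origin at the centre of its underside
- tape: cardboard tape core lying flat, 90 mm across, 24 mm high (leave alone); origin at the centre of its underside
- marker: white marker pen with black cap lying on the table, about 145 mm long, 16 mm thick (leave alone); origin on the table under its white barrel
- cup: small grey cup, 68 mm across at the rim, 60 mm high, with dark soil (leave alone); origin at the centre of its underside
- glue: white glue bottle, 52 mm across, 130 mm high (leave alone); origin at the centre of its underside
- pliers: pliers with grey handles lying flat, about 145 mm long, 18 mm high (leave alone); origin on the table under the pivot
Not all that is in view belongs to the job. What is shaped like the part that bears plinth_center but yellow is not meant.

How it is judged:
On the way:
1. the plinth has been turned parallel to the fence, bevel away from it, and stands near it (angle between the x axis of plinth_center and the x axis of fence, either way round below 0.2 rad and x of plinth_center in the frame of fence between -0.15 and 0 m and x of fence in the frame of plinth_center above 0 m and angle between plinth_center's own z axis and vertical below 0.3 rad), for 0.1 s.
At the end, for the whole second after the job is handed in: Gripper still pressing the plinth (over 4 N); plinth still, flat and parallel to the fence within 0.05 rad, bevel away from it, back within about 3 mm of the fence, end within 5 mm of the stop block, bearing on the fence with over 3 N and on the table with over 5 N (x of plinth_center in the frame of fence between -0.0275 and -0.02 m and x of plinth_bevel in the frame of fence below -0.03 m and angle between the x axis of plinth_center and the x axis of fence, either way round below 0.05 rad and angle between plinth_center's own z axis and vertical below 0.05 rad and height (world z) of plinth_center below 0.0245 m and y of plinth_center in the frame of stop_block between 0.055 and 0.065 m and contact force between plinth and fence above 3 N and contact force between plinth and table above 5 N and contact force between the fingers and plinth above 4 N and linear speed of plinth below 0.01 m/s); the arm keeps its last pose, push and grip.
It fails at once if one of the other things on the bench is shifted by more than 25 mm (distance of any of offcut, tape, marker, cup, glue, pliers from where it was at the start of the episode above 0.025 m).
It also fails if it takes over 58 s, if anything falls off the work surface, if the arm or the gripper's body presses on something with over 40 N, if the wrist force passes 120 N, or if a joint passes its speed limit or range.

## Robot

A 6-joint arm with a two-finger parallel gripper is mounted at the origin on the work surface. World frame = base frame: x ahead of the robot, y to its left, z up, the work surface at z = 0. Lengths are in m, angles in rad, forces in N, time in s.
With the tool pointing down it reaches from about 0.375 to 0.975 m from the base axis. Payload 3.8 kg.
Tool frame: the origin (TCP) lies midway between the tips of the shut fingers; the grasp point (between the pads) lies 19 mm behind it; z points along the fingers, y is the direction in which the jaws open and shut (so a half turn about z gives the same grasp; the last joint's range is limited). The gripper opens to 85 mm and grips with 20 to 120 N. Pads are 22 mm wide; open, the fingers measure 114 mm over their backs; the gripper's body (76 mm by 85 mm) begins 54 mm behind the grasp point. The pads swing forward as they close: fully open they stand 13 mm farther back than shut.
Start: joints at [-1.319, 0.264, 1.604, -0, 1.274, -0.037], TCP at [0.192, -0.647, 0.231] pointing down, gripper open.
Joint ranges: [-2.63, 2.63], [-0.94, 2.18], [0.31, 2.57], [-1.31, 4.45], [0, 2.66], [-2.55, 2.55]. Speed limits (rad/s): [2.57, 2.57, 3.14, 3.14, 3.14, 3.14].

## Interface

Orientations are given as a rotation vector (axis times angle).
In Python, from workcell import readout, read_camera, camera_params, bot gives the robot as it stands.
- The arm moves only by the tool apply_moves, never from a script. Its argument "plan" is a list that holds one entry, the list of rows, each a list of 7 numbers: the shift along the tool's x, y, z each as a share of 1000 mm, from -1 to 1, then the turn, a rotation vector about the tool's x, y, z each as a share of pi rad, from -1 to 1, then the gripper command: -1 is fully open, 1 is shut, values between are in proportion. A call has exactly 8 rows; each row is the pose to reach, as a shift and turn from the pose commanded when the call began, along the tool's axes at that moment, turning the shorter way round; what a row does not reach only later rows make up. A row lasts 1/12 s, in which the tool goes at most 41.7 mm and 7.16 degrees, less where a joint would pass 70% of its speed; a pose out of reach is approached as far as the arm can. A call with a number of a shift or a turn outside -1 to 1 is refused whole. A call with a gripper value outside its range is refused whole. The fingers move at their own pace and stop on an object; "force" is the grip in N (left out, the last holds). Time passes only in rows, so rows that repeat a pose let the fingers close, or fill a call up. It gives the time, the measured TCP pose, the force and the opening at its end, in the units of the state.
- readout.read_state(): the state, without advancing time (a new reading comes with each control period).
- read_camera(name): name is "scene" or "side" or "wrist"; returns the picture (480x640x3 uint8, red, green, blue); there is no depth.
- camera_params(name): a dict with "fovy" (degrees; the focal length in pixels is half the picture's height over the tangent of half this angle, whatever the lens; pixels are square), "cx", "cy" (the principal point, pixels), "k1" (the pictures are not rectified: a ray, as slopes to the right and down, at radius r is drawn at 1 + k1 r^2 times it, then the intrinsics apply), "rvec" (rotation vector, rad) and "tvec" (3), from world to camera coordinates, as OpenCV has them; the wrist camera has in their place "hand_eye" (4x4, takes a point from camera to tool coordinates, whose origin is the TCP and whose axes are the flange's). Camera axes: x right, y down, z forward; pixel columns grow to the right and rows downward; lengths in m; the calibration is good to about 2 mm. A picture is of the moment at which its call begins: read the wrist's pose just before it. camera_params takes no time and is no camera call.
- bot.finish_job(): hands the job in, once; it reports no verdict.
The state is a dict: "time": time; "q": joint angles; "joint_vel": joint speeds; "joint_torque": joint torques, N m; "tool_pos": TCP position; "tcp_rot": TCP orientation; "wrist_force": force on the tool from outside, world axes, zero at the start; "torque": the same for the moment, N m; "width": opening from 0.0 (shut) to 1.0 (fully open).
Only numpy, scipy, OpenCV 4.12 (cv2) and the standard library are available. Lean on these libraries where they do the work, as an engineer would, in place of code of your own. Each camera call takes 0.05 s, during which the arm holds its last target.

## Working session

There is one attempt and no reset: what is moved stays moved. The work goes in short steps, Python scripts to look and compute and a tool call to move; the robot and the scene stay as the last step left them, time stands still between calls to the robot, and variables do not carry over. Pictures are saved under pics/ and viewed, and the job is handed in when it is done.

Besides the shell and the picture viewer there is one more tool, called after "Emit:" by a JSON object that holds its "method" and its "body", one argument or row to a line. apply_moves: Moves the arm, as the interface text tells. Shift numbers are shares of 1000 mm and turn numbers shares of pi rad, none past 1 either way. Its arguments: {"type":"object","properties":{"plan":{"type":"array","items":{"type":"array","items":{"type":"array","items":{"type":"number","minimum":-1,"maximum":1}}}},"force":{"type":"number"}},"required":["plan"]}

```bash
mkdir -p pics; ls; python3 - <<'E'
from workcell import readout, read_camera, camera_params, bot
import cv2
print(readout.read_state())
for n in ("scene","side","wrist"):
    p=camera_params(n);print(n,p)
    cv2.imwrite(f"pics/{n}0.png",read_camera(n)[:,:,::-1])
E
```

```text
pics
{'time': 0.0, 'q': array([-1.31890591e+00,  2.64775899e-01,  1.60538523e+00,  5.99519009e-06,
        1.27368685e+00, -3.68801519e-02]), 'joint_vel': array([-1.89468586e-04, -7.06688334e-04, -7.87669166e-04, -8.85042467e-05,
        1.26305444e-04, -1.06363054e-03]), 'joint_torque': array([ 2.11551334e-03, -5.15107942e+01, -3.67308319e+01,  3.65666392e-05,
        1.28682304e-02, -9.57285323e-06]), 'tool_pos': array([ 0.19205267, -0.64633765,  0.22994063]), 'tcp_rot': array([-3.10668373e+00, -4.51699892e-01,  3.70906541e-04]), 'wrist_force': array([-0.39007215,  0.43519251,  0.96099523]), 'torque': array([-0.01466514,  0.02392673, -0.00395065]), 'width': 0.9961523668964712}
scene {'fovy': 53.83152866654561, 'cx': 317.3919546758692, 'cy': 246.39066705916414, 'k1': -0.09500513993032561, 'rvec': array([ 2.16562068,  1.47237567, -0.4257871 ]), 'tvec': array([-0.17168592, -0.45700434,  1.30208438])}
side {'fovy': 51.60698751696851, 'cx': 328.77137556014816, 'cy': 243.9550171198832, 'k1': -0.0945713124767152, 'rvec': array([ 0.38920845, -2.60107993,  1.48223401]), 'tvec': array([0.54446278, 0.16830338, 1.19542463])}
wrist {'fovy': 67.39337232468468, 'cx': 321.623276054244, 'cy': 237.0089733818233, 'k1': 0.0019477680579209641, 'hand_eye': array([[-1.10136099e-03, -9.54653891e-01, -2.97715863e-01,
         7.63227975e-02],
       [ 9.99999220e-01, -8.75891723e-04, -8.90737504e-04,
         1.96056597e-03],
       [ 5.89579164e-04, -2.97716612e-01,  9.54654111e-01,
        -1.41032053e-01],
       [ 0.00000000e+00,  0.00000000e+00,  0.00000000e+00,
         1.00000000e+00]])}
```

View pics/scene0.png

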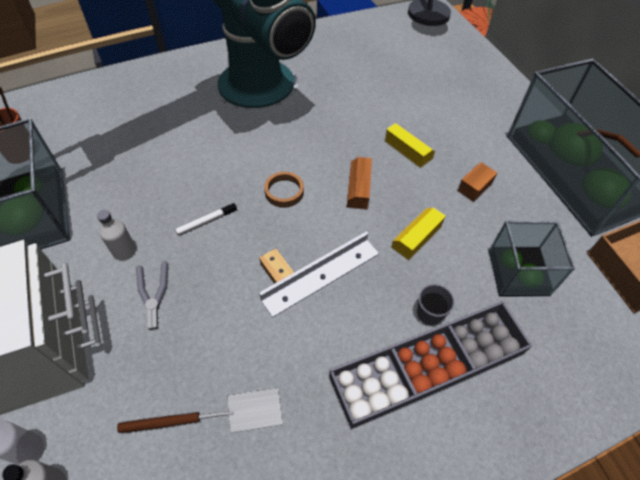

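View pics/side0.png

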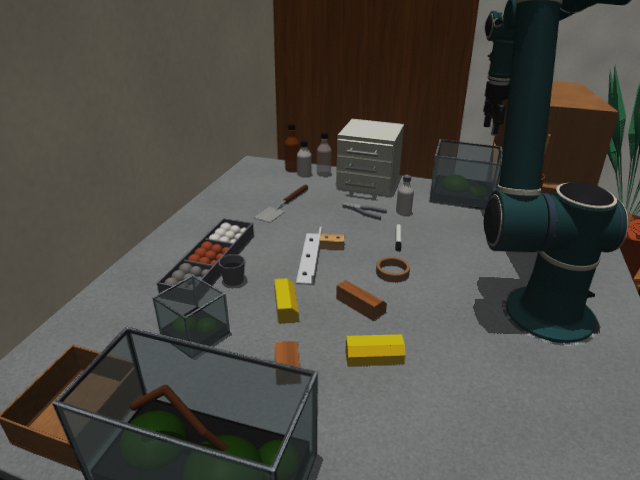

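View pics/wrist0.png

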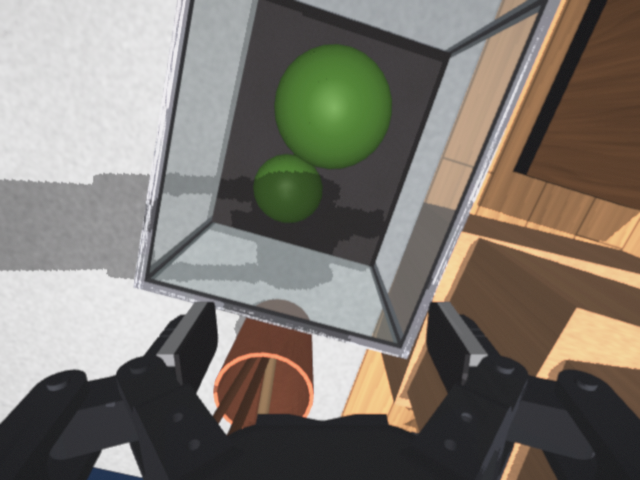

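The plinth is the brown bar at scene (360,182), with the offcut at (478,181), the fence from (265,295) to (375,245) and the stop block at (277,266). I'll enlarge these next.

```bash
cat > h.py <<'E'
from workcell import readout, read_camera, camera_params, bot
import cv2, numpy as np
from scipy.spatial.transform import Rotation as R
def KD(p):
    f=240/np.tan(np.radians(p['fovy']/2))
    return np.array([[f,0,p['cx']],[0,f,p['cy']],[0,0,1.]]),np.array([p['k1'],0,0,0,0.])
def ext(n,st=None):
    p=camera_params(n)
    if n!='wrist': return R.from_rotvec(p['rvec']).as_matrix(),np.array(p['tvec'])
    st=st or readout.read_state()
    T=np.eye(4);T[:3,:3]=R.from_rotvec(st['tcp_rot']).as_matrix();T[:3,3]=st['tool_pos']
    W=np.linalg.inv(T@p['hand_eye']); return W[:3,:3],W[:3,3]
def unproj(n,uv,z,st=None):
    K,D=KD(camera_params(n));Rm,t=ext(n,st)
    u=cv2.undistortPoints(np.array(uv,float).reshape(-1,1,2),K,D).reshape(-1,2)
    z=np.broadcast_to(z,len(u));c=-Rm.T@t
    d=np.c_[u,np.ones(len(u))]@Rm
    return c+d*((z-c[2])/d[:,2])[:,None]
def proj(n,P,st=None):
    K,D=KD(camera_params(n));Rm,t=ext(n,st)
    return cv2.projectPoints(np.array(P,float).reshape(-1,1,3),cv2.Rodrigues(Rm)[0],t,K,D)[0].reshape(-1,2)
def crop(src,x0,y0,x1,y1,s,out):
    im=cv2.imread(src) if isinstance(src,str) else src
    c=cv2.resize(im[y0:y1,x0:x1],None,fx=s,fy=s,interpolation=cv2.INTER_CUBIC)
    cv2.imwrite(out,c)
E
python3 - <<'E'
from h import *
crop("pics/scene0.png",250,140,400,320,4.4 and 3.3,"pics/c1.png")
crop("pics/scene0.png",335,140,395,220,7,"pics/c2.png")
crop("pics/side0.png",270,220,430,330,5,"pics/c3.png")
for nm,uv in dict(plinth=(360,182),off=(478,181),fenceL=(370,237),fenceR=(262,293),tape=(284,188),cup=(435,305),ye=(418,232),ye2=(410,145)).items(): print(nm,unproj('scene',[uv],0.02)[0].round(3))
E
```

```text
plinth [0.454 0.108 0.02 ]
off [0.549 0.367 0.02 ]
fenceL [0.601 0.063 0.02 ]
fenceR [ 0.645 -0.189  0.02 ]
tape [ 0.409 -0.06   0.02 ]
cup [0.792 0.113 0.02 ]
ye [0.627 0.165 0.02 ]
ye2 [0.389 0.273 0.02 ]
```

View pics/c1.png

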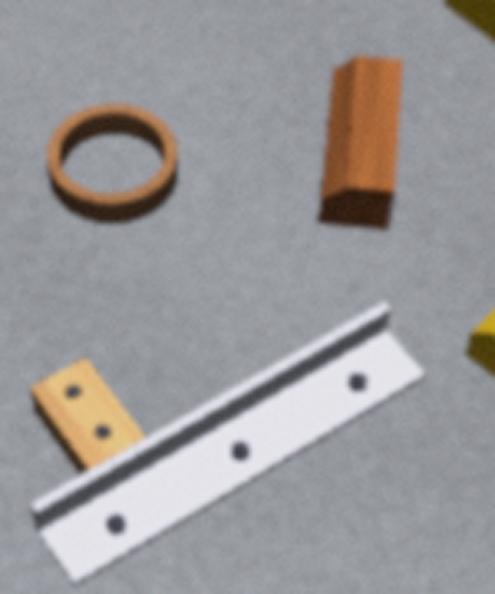

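View pics/c2.png

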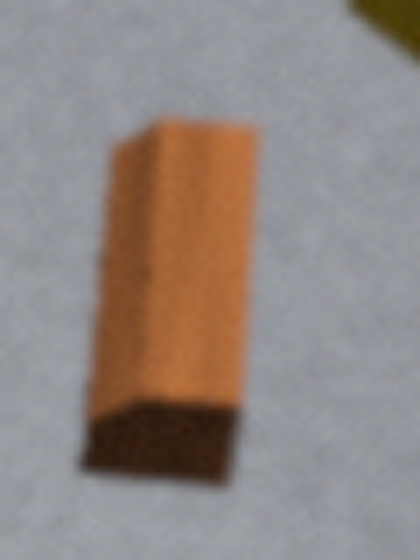

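View pics/c3.png

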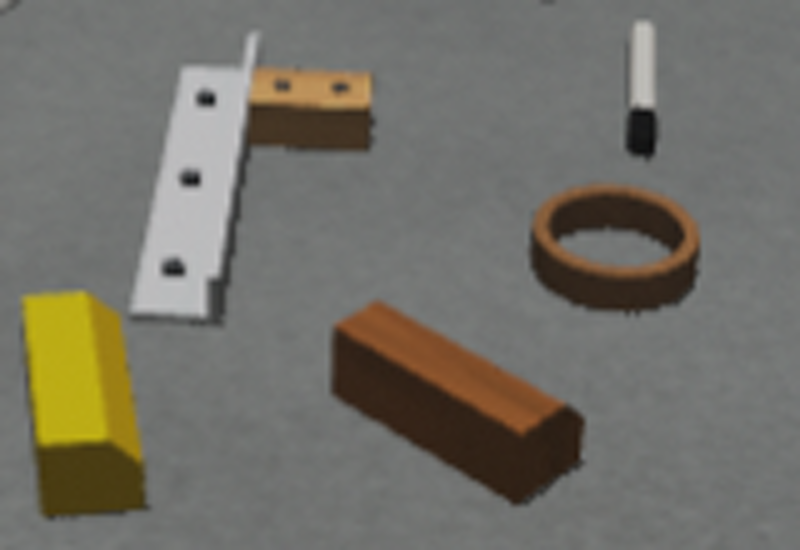

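```bash
cat > fit1.py <<'E'
from h import *
from scipy.optimize import least_squares
def px(c,off,s): return (np.array(c,float)+.5)/s-.5+np.array(off)
# plinth
m=lambda x,y,z:(x,y,z)
B,T,L=.024,-.008,-.024
sc=px([(260,127),(240,405),(158,123),(135,403),(83,470),(228,484),(92,418),(112,150)],(335,140),7)
si=px([(333,328),(523,435),(378,302),(570,405),(333,393),(520,503),(582,420),(582,460)],(270,220),5)
print(unproj('scene',sc,[.042]*4+[0,0,.026,.026]).round(3)); print(unproj('side',si,[.042]*4+[0,0,.026,0]).round(3))
E
python3 fit1.py
```

```text
[[0.413 0.155 0.042]
 [0.518 0.097 0.042]
 [0.4   0.124 0.042]
 [0.506 0.067 0.042]
 [0.495 0.057 0.   ]
 [0.517 0.098 0.   ]
 [0.495 0.058 0.026]
 [0.392 0.112 0.026]]
[[ 0.518  0.106  0.042]
 [ 0.413  0.16   0.042]
 [ 0.503  0.078  0.042]
 [ 0.396  0.132  0.042]
 [ 0.518  0.103  0.   ]
 [ 0.412  0.158 -0.   ]
 [ 0.391  0.12   0.026]
 [ 0.39   0.117  0.   ]]
```

```bash
cat >> h.py <<'E'
import json,os
def setcmd(p,rv): json.dump([list(map(float,p)),list(map(float,rv))],open('cmd.json','w'))
def getcmd():
    a,b=json.load(open('cmd.json'));return np.array(a),R.from_rotvec(b)
def down(yaw_y,pitch=0,base=0.):
    "tool z down, tool y at world yaw yaw_y; then"
    y=np.array([np.cos(yaw_y),np.sin(yaw_y),0]);z=np.array([0,0,-1.]);x=np.cross(y,z)
    return R.from_matrix(np.c_[x,y,z])
def row(p,Rt):
    p0,R0=getcmd()
    d=R0.inv().apply(np.array(p)-p0)/1.0; r=(R0.inv()*Rt).as_rotvec()/np.pi
    return np.r_[d,r].round(4).tolist()
def apply(r):
    "update commanded pose after row r has been reached"
    p0,R0=getcmd(); p=p0+R0.apply(np.array(r[:3])); Rn=R0*R.from_rotvec(np.array(r[3:6])*np.pi)
    setcmd(p,Rn.as_rotvec()); return p,Rn
E
cat > fit2.py <<'E'
from h import *
from scipy.optimize import least_squares
def px(c,off,s): return (np.array(c,float)+.5)/s-.5+np.array(off)
def fit(model,obs,g,name,bias=True):
    # obs: list of (cam, uv, idx); pose x,y,yaw at z=0
    def pts(v,M):
        c,s=np.cos(v[2]),np.sin(v[2]);M=np.array(M)
        return np.c_[v[0]+c*M[:,0]-s*M[:,1],v[1]+s*M[:,0]+c*M[:,1],M[:,2]]
    for sel in ([0],[1],[0,1]):
        oo=[obs[i] for i in sel if i<len(obs)]
        if len(oo)<len(sel) or not oo: continue
        f=lambda v:np.concatenate([(proj(c,pts(v,M))-uv).ravel() for c,uv,M in oo])
        r=least_squares(f,g,x_scale=[.01,.01,.05]);print(name,sel,r.x.round(4),'rms',np.sqrt(np.mean(r.fun**2)).round(2),np.round(r.fun,1).tolist() if len(sel)==1 else '')
    return r.x
B,T,L,h=.024,-.008,-.024,.06
ps=px([(260,127),(240,405),(158,123),(135,403),(83,470),(228,484),(92,418),(112,150)],(335,140),7)
Ms=[(B,h,.042),(B,-h,.042),(T,h,.042),(T,-h,.042),(L,-h,0),(B,-h,0),(L,-h,.026),(L,h,.026)]
pi=px([(333,328),(523,435),(378,302),(570,405),(333,393),(520,503),(582,420),(582,460)],(270,220),5)
Mi=[(B,-h,.042),(B,h,.042),(T,-h,.042),(T,h,.042),(B,-h,0),(B,h,0),(L,h,.026),(L,h,0)]
if __name__=='__main__':
    fit(None,[('scene',ps,Ms),('side',pi,Mi)],[.455,.108,1.07],'plinth')
    fs=px([(32,505),(386,302),(423,373),(77,580)],(250,140),3.3)
    Mf=[(0,-.13,.03),(0,.13,.03),(.046,.13,.003),(.046,-.13,.003)]
    fi=px([(182,67),(130,318),(222,322)],(270,220),5)
    Mg=[(.046,-.13,.003),(.046,.13,.003),(0,.13,0.0)]
    fit(None,[('scene',fs,Mf),('side',fi,Mg)],[.62,-.06,.17],'fence')
    # stop: y extents
    print(unproj('scene',px([(30,388),(88,360),(143,437)],(250,140),3.3),.03).round(4))
    print(unproj('side',px([(372,73),(372,108),(250,106),(250,140),(370,150)],(270,220),5),[.03,.03,.03,0,0]).round(4))
    st=readout.read_state();Rt=R.from_rotvec(st['tcp_rot']).as_matrix();print(Rt.round(3),st['tool_pos'])
    setcmd([.192,-.647,.231],R.from_matrix(Rt).as_rotvec())
    for nm,uv in dict(glue=(118,250),marker=(210,218),pliers=(152,300)).items(): print(nm,unproj('scene',[uv],0)[0].round(3))
E
python3 fit2.py
```

```text
plinth [0] [0.4547 0.1049 1.084 ] rms 0.59 [-0.2, -0.1, 0.4, 0.0, 0.6, -0.8, 0.7, -1.0, -0.4, 0.7, 0.2, 0.7, -1.0, 0.8, -0.2, -0.4]
plinth [1] [0.4542 0.1112 1.0898] rms 0.39 [0.1, -0.3, 0.3, -0.0, -0.0, -0.4, -0.4, 0.0, -0.3, 0.5, -0.4, 0.6, 0.8, -0.5, -0.1, 0.1]
plinth [0, 1] [0.4544 0.1066 1.078 ] rms 0.84 
fence [0] [ 0.6178 -0.0676  0.2201] rms 0.47 [-0.0, -0.6, -0.3, -0.5, 0.6, 0.2, -0.2, 0.8]
fence [1] [ 0.6182 -0.0624  0.2255] rms 0.37 [-0.1, 0.1, 0.3, -0.6, -0.3, 0.5]
fence [0, 1] [ 0.6181 -0.067   0.2204] rms 0.68 
[[ 0.5703 -0.1711  0.03  ]
 [ 0.5639 -0.1314  0.03  ]
 [ 0.6278 -0.1187  0.03  ]]
[[ 0.5696 -0.1626  0.03  ]
 [ 0.5593 -0.1237  0.03  ]
 [ 0.6258 -0.104   0.03  ]
 [ 0.6291 -0.1157  0.    ]
 [ 0.5602 -0.1268  0.    ]]
[[ 0.959  0.285 -0.   ]
 [ 0.285 -0.959  0.002]
 [ 0.    -0.002 -1.   ]] [ 0.19211242 -0.64648201  0.23021681]
glue [ 0.425 -0.443  0.   ]
marker [ 0.414 -0.237  0.   ]
pliers [ 0.57  -0.397  0.   ]
```

```bash
python3 - <<'E'
from h import *
p0,R0=getcmd(); 
from scipy.spatial.transform import Slerp
p1=np.array([.46,.06,.23]);R1=down(1.084)
s=Slerp([0,1],R.concatenate([R0,R1]))
for k in (1/3,2/3,1):
    r=row(p0+(p1-p0)*k,s(k)); r=np.round(r,3).tolist();print(r);apply(r)
E
```

```text
[0.153, -0.2, 0.001, -0.0, -0.0, -0.251]
[0.25, -0.033, 0.0, 0.0, -0.0, -0.251]
[0.2, 0.154, 0.001, 0.0, -0.0, -0.251]
```

Emit:
{"method": "apply_moves", "body": {
  "plan": [
    [[0.153, -0.2, 0.001, 0, 0, -0.251, -1], [0.153, -0.2, 0.001, 0, 0, -0.251, -1], [0.153, -0.2, 0.001, 0, 0, -0.251, -1], [0.153, -0.2, 0.001, 0, 0, -0.251, -1], [0.153, -0.2, 0.001, 0, 0, -0.251, -1], [0.153, -0.2, 0.001, 0, 0, -0.251, -1], [0.153, -0.2, 0.001, 0, 0, -0.251, -1], [0.153, -0.2, 0.001, 0, 0, -0.251, -1]]
  ]
}}

```text
time: 0.82
tool_pos: [0.2826, -0.4094, 0.2301]
tcp_rot: [-2.693, -1.617, -0.0]
wrist_force: [-0.1, -0.2, 0.8]
width: 1.003
```

Emit:
{"method": "apply_moves", "body": {
  "plan": [
    [[0.25, -0.033, 0, 0, 0, -0.251, -1], [0.25, -0.033, 0, 0, 0, -0.251, -1], [0.25, -0.033, 0, 0, 0, -0.251, -1], [0.25, -0.033, 0, 0, 0, -0.251, -1], [0.25, -0.033, 0, 0, 0, -0.251, -1], [0.25, -0.033, 0, 0, 0, -0.251, -1], [0.25, -0.033, 0, 0, 0, -0.251, -1], [0.25, -0.033, 0, 0, 0, -0.251, -1]]
  ]
}}

```text
time: 1.48
tool_pos: [0.3723, -0.1747, 0.2305]
tcp_rot: [1.865, 2.527, -0.0]
wrist_force: [0.1, 0.9, -1.0]
width: 1.0
```

Emit:
{"method": "apply_moves", "body": {
  "plan": [
    [[0.2, 0.154, 0.001, 0, 0, -0.251, -1], [0.2, 0.154, 0.001, 0, 0, -0.251, -1], [0.2, 0.154, 0.001, 0, 0, -0.251, -1], [0.2, 0.154, 0.001, 0, 0, -0.251, -1], [0.2, 0.154, 0.001, 0, 0, -0.251, -1], [0.2, 0.154, 0.001, 0, 0, -0.251, -1], [0.2, 0.154, 0.001, 0, 0, -0.251, -1], [0.2, 0.154, 0.001, 0, 0, -0.251, -1]]
  ]
}}

```text
time: 2.15
tool_pos: [0.4619, 0.0606, 0.2291]
tcp_rot: [-0.757, -3.049, 0.001]
wrist_force: [0.2, -0.6, 0.2]
width: 0.998
```

```bash
python3 - <<'E'
from h import *
st=readout.read_state();print(st['time'],st['tool_pos'],st['tcp_rot'],st['q'],getcmd()[0],getcmd()[1].as_rotvec())
im=read_camera('wrist')[:,:,::-1];cv2.imwrite('pics/w1.png',im)
json.dump({k:np.array(st[k]).tolist() for k in('tool_pos','tcp_rot')},open('st1.json','w'))
E
```

```text
2.15 [0.46186944 0.06057394 0.22912545] [-7.56920099e-01 -3.04902794e+00  1.06364081e-03] [ 7.74025776e-02 -1.38900164e-01  2.03455500e+00 -6.72521824e-04
  1.24616705e+00 -1.00651799e+00] [0.46022197 0.06024865 0.23010974] [-7.57467097e-01 -3.04803762e+00 -2.47886489e-03]
```

View pics/w1.png

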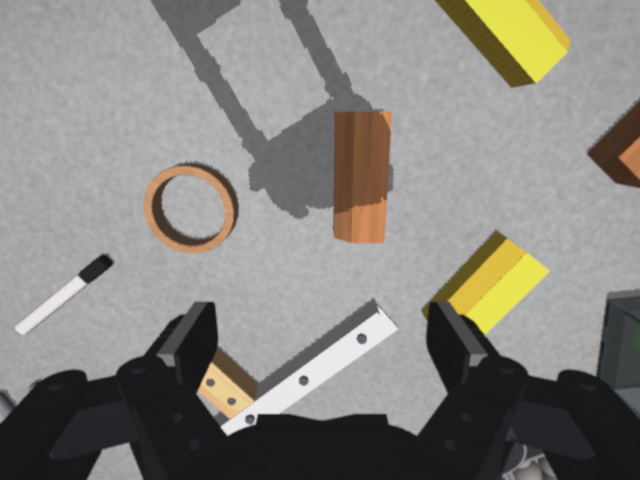

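The wrist view shows the plinth at (360,177) with its bevel on the left, and the fence from (222,425) to (395,325). I'll enlarge both to refine the fit.

```bash
python3 - <<'E'
from h import *
crop("pics/w1.png",310,90,410,260,3.5 ,"pics/w1a.png")
crop("pics/w1.png",190,280,410,440,3.5,"pics/w1b.png")
E
```

```text
(no output)
```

View pics/w1a.png

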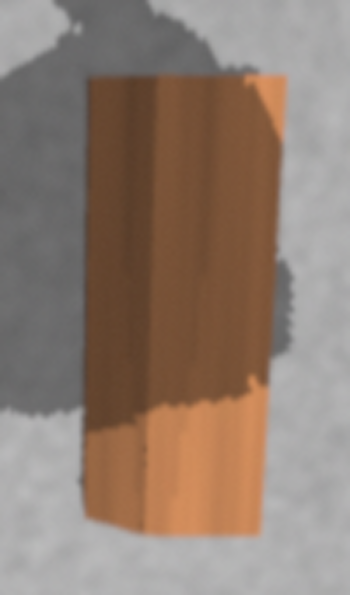

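View pics/w1b.png

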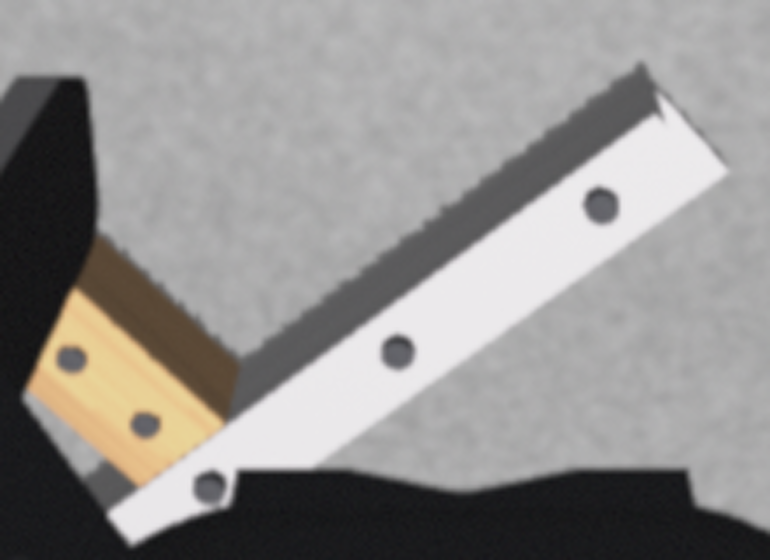

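```bash
cat > fit3.py <<'E'
from fit2 import *
import h
st=json.load(open('st1.json'))
_p=h.proj
import fit2
fit2.proj=lambda n,P:_p(n,P,st if n=='wrist' else None)
pw=px([(88,76),(155,76),(287,76),(84,517),(142,534),(261,535)],(310,90),3.5)
Mw=[(L,h_,z) for L,h_,z in [(-.024,.06,.026),(-.008,.06,.042),(.024,.06,.042),(-.024,-.06,.026),(-.008,-.06,.042),(.024,-.06,.042)]]
fit2.fit(None,[('wrist',pw,Mw),('scene',ps,Ms),],[.455,.108,1.07],'plinth')
fw=px([(640,62),(728,168)],(190,280),3.5)
fit2.fit(None,[('wrist',fw,[(0,.13,0),(.046,.13,.003)])],[.62,-.06,.2],'fence')
print(unproj('wrist',px([(640,62),(240,360),(228,418),(660,116),(728,168),(98,232)],(190,280),3.5),[0,0,.03,.03,.003,0],st).round(4))
E
python3 fit3.py
```

```text
plinth [0] [0.4551 0.1034 1.0815] rms 0.48 [0.1, -0.1, 0.3, -0.7, -0.3, -0.7, -0.2, 0.6, 0.4, 0.8, -0.3, 0.5]
plinth [1] [0.4547 0.1049 1.084 ] rms 0.59 [-0.2, -0.1, 0.4, 0.0, 0.6, -0.8, 0.7, -1.0, -0.4, 0.7, 0.2, 0.7, -1.0, 0.8, -0.2, -0.4]
plinth [0, 1] [0.4551 0.1037 1.0829] rms 0.61 
fence [0] [ 0.6148 -0.0696  0.1986] rms 0.59 [0.5, 0.7, -0.5, -0.7]
[[ 0.5882  0.0577  0.    ]
 [ 0.6269 -0.1169  0.    ]
 [ 0.626  -0.1151  0.03  ]
 [ 0.5917  0.0582  0.03  ]
 [ 0.6354  0.067   0.003 ]
 [ 0.5595 -0.1327  0.    ]]
```

```bash
python3 - <<'E'
from h import *
setcmd([.4602,.0603,.2301],getcmd()[1].as_rotvec())
for p in ([.455,.104,.08],[.455,.104,.004]):
    r=np.round(row(p,down(1.083)),4).tolist();print(r);apply(r)
E
```

```text
[0.0249, 0.036, 0.1502, 0.0004, -0.0004, 0.0002]
[-0.0, -0.0, 0.076, 0.0, 0.0, 0.0]
```

Emit:
{"method": "apply_moves", "body": {
  "plan": [
    [[0.0249, 0.036, 0.15, 0, 0, 0, -1], [0.0249, 0.036, 0.15, 0, 0, 0, -1], [0.0249, 0.036, 0.15, 0, 0, 0, -1], [0.0249, 0.036, 0.15, 0, 0, 0, -1], [0.0249, 0.036, 0.15, 0, 0, 0, -1], [0.0249, 0.036, 0.15, 0, 0, 0, -1], [0.0249, 0.036, 0.15, 0, 0, 0, -1], [0.0249, 0.036, 0.15, 0, 0, 0, -1]]
  ]
}}

```text
time: 2.87
tool_pos: [0.458, 0.1027, 0.082]
tcp_rot: [0.761, 3.043, 0.003]
wrist_force: [-0.8, 0.1, 0.4]
width: 0.996
```

Emit:
{"method": "apply_moves", "body": {
  "plan": [
    [[0, 0, 0.02, 0, 0, 0, -1], [0, 0, 0.04, 0, 0, 0, -1], [0, 0, 0.055, 0, 0, 0, -1], [0, 0, 0.065, 0, 0, 0, -1], [0, 0, 0.072, 0, 0, 0, -1], [0, 0, 0.076, 0, 0, 0, -1], [0, 0, 0.076, 0, 0, 0, -1], [0, 0, 0.076, 0, 0, 0, -1]]
  ]
}}

```text
time: 3.53
tool_pos: [0.4561, 0.1037, 0.004]
tcp_rot: [0.758, 3.048, 0.001]
wrist_force: [0.1, -0.3, 0.8]
width: 1.001
```

```bash
python3 - <<'E'
from h import *
st=readout.read_state();print(st['time'],st['tool_pos'],st['tcp_rot'],st['wrist_force'],getcmd()[0],getcmd()[1].as_rotvec())
cv2.imwrite('pics/w2.png',read_camera('wrist')[:,:,::-1]);crop(read_camera('side')[:,:,::-1].copy(),280,200,480,350,4,'pics/s2.png')
E
```

```text
3.5333 [0.45614803 0.10370929 0.00404853] [7.57692462e-01 3.04761346e+00 8.07585009e-04] [ 0.05280197 -0.31904475  0.84100636] [0.45498887 0.10403151 0.00397795] [7.58611891e-01 3.04855152e+00 8.73996590e-05]
```

View pics/w2.png

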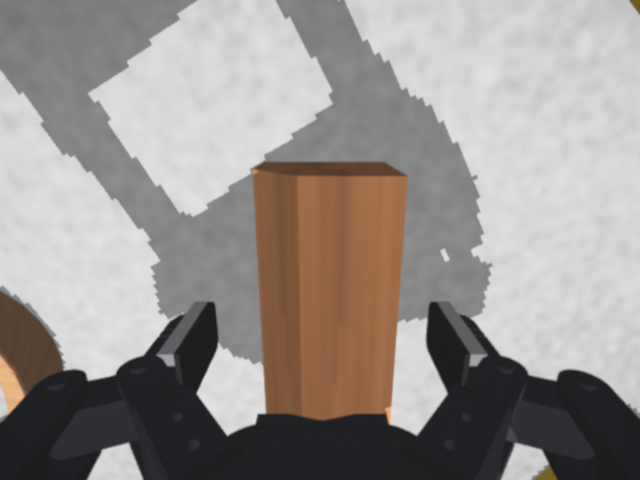

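View pics/s2.png

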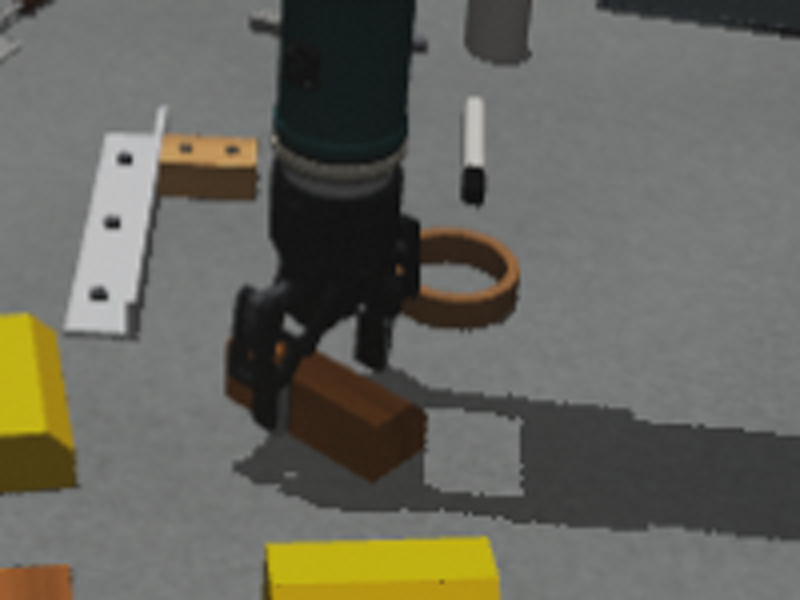

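The plinth sits centred between the open fingers at (330,300), so I'll close.

Emit:
{"method": "apply_moves", "body": {
  "plan": [
    [[0, 0, 0.002, 0, 0, 0, 0.2], [0, 0, 0.002, 0, 0, 0, 0.4], [0, 0, 0.002, 0, 0, 0, 0.6], [0, 0, 0.002, 0, 0, 0, 0.8], [0, 0, 0.002, 0, 0, 0, 1], [0, 0, 0.002, 0, 0, 0, 1], [0, 0, 0.002, 0, 0, 0, 1], [0, 0, 0.002, 0, 0, 0, 1]]
  ],
  "force": 40
}}

```text
time: 4.3
tool_pos: [0.4557, 0.1038, 0.0016]
tcp_rot: [0.758, 3.048, 0.001]
wrist_force: [-0.9, 0.7, 3.7]
width: 0.556
```

```bash
python3 - <<'E'
from h import *
apply([0,0,.002,0,0,0])
st=readout.read_state();print(st['time'],st['tool_pos'],st['wrist_force'],st['torque'],st['width'])
cv2.imwrite('pics/w3.png',read_camera('wrist')[:,:,::-1])
# release-plan: stop corner S, fence yaw
S=np.array([.627,-.117]);a=.219;Rf=np.array([[np.cos(a),-np.sin(a)],[np.sin(a),np.cos(a)]])
print('goal',S+Rf@[-.024,.06],'pre',S+Rf@[-.024-.03,.06+.006])
pre=S+Rf@[-.024-.03,.06+.015]
for p,yaw in (([.455,.104,.022],1.083),([*((np.array([.455,.104])+pre)/2),.022],.65),([*pre,.022],a),([*pre,.004],a)):
    r=np.round(row(p,down(yaw)),4).tolist();print(p,r);apply(r)
E
```

```text
4.3 [0.45573456 0.10382827 0.00162726] [-0.94017157  0.71837227  3.7432637 ] [ 0.02783927  0.17147243 -0.05901414] 0.5559106116462236
goal [ 0.59053802 -0.06364718] pre [ 0.55995104 -0.06430809]
[0.455, 0.104, 0.022] [-0.0, -0.0, -0.02, 0.0, 0.0, 0.0]
[np.float64(0.50649787921837), np.float64(0.024238472010980228), 0.022] [-0.0829, -0.0463, -0.0, 0.0, 0.0, 0.1378]
[np.float64(0.55799575843674), np.float64(-0.05552305597803954), 0.022] [-0.0947, -0.0073, -0.0, 0.0, 0.0, 0.1372]
[np.float64(0.55799575843674), np.float64(-0.05552305597803954), 0.004] [0.0, -0.0, 0.018, 0.0, -0.0, 0.0]
```

View pics/w3.png

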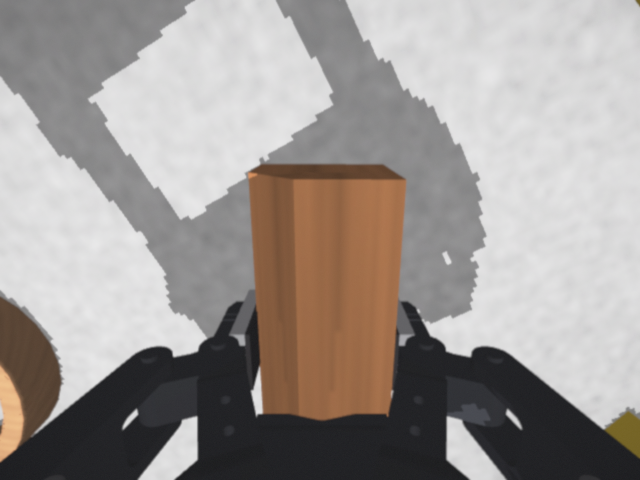

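Emit:
{"method": "apply_moves", "body": {
  "plan": [
    [[0, 0, -0.006, 0, 0, 0, 1], [0, 0, -0.013, 0, 0, 0, 1], [0, 0, -0.02, 0, 0, 0, 1], [0, 0, -0.02, 0, 0, 0, 1], [-0.02, -0.01, -0.02, 0, 0, 0.034, 1], [-0.04, -0.022, -0.02, 0, 0, 0.068, 1], [-0.062, -0.034, -0.02, 0, 0, 0.102, 1], [-0.083, -0.046, -0.02, 0, 0, 0.138, 1]]
  ]
}}

```text
time: 5.02
tool_pos: [0.5076, 0.0234, 0.0214]
tcp_rot: [1.402, 2.811, 0.0]
wrist_force: [0.6, 0.5, -1.9]
width: 0.555
```

Emit:
{"method": "apply_moves", "body": {
  "plan": [
    [[-0.02, -0.002, 0, 0, 0, 0.03, 1], [-0.04, -0.004, 0, 0, 0, 0.06, 1], [-0.06, -0.006, 0, 0, 0, 0.09, 1], [-0.08, -0.007, 0, 0, 0, 0.12, 1], [-0.0947, -0.0076, 0, 0, 0, 0.137, 1], [-0.0947, -0.0076, 0, 0, 0, 0.137, 1], [-0.0947, -0.0076, 0, 0, 0, 0.137, 1], [-0.0947, -0.0076, 0, 0, 0, 0.137, 1]]
  ]
}}

```text
time: 5.68
tool_pos: [0.5574, -0.0554, 0.0209]
tcp_rot: [-1.962, -2.451, 0.001]
wrist_force: [-1.2, 0.7, -2.3]
width: 0.555
```

```bash
python3 - <<'E'
from h import *
p,Rr=getcmd();setcmd([p[0],p[1],.022],Rr.as_rotvec())
st=readout.read_state();print(st['time'],st['tool_pos'],st['wrist_force'],st['torque'],st['width'],getcmd()[0],R.from_rotvec(st['tcp_rot']).as_matrix().round(3),Rr.as_matrix().round(3))
json.dump({k:np.array(st[k]).tolist() for k in('tool_pos','tcp_rot')},open('st4.json','w'))
cv2.imwrite('pics/w4.png',read_camera('wrist')[:,:,::-1])
crop(read_camera('scene')[:,:,::-1].copy(),240,150,420,310,4,'pics/sc4.png')
E
```

```text
5.6833 [ 0.55744102 -0.05535973  0.02086039] [-1.1530677   0.67064154 -2.33944016] [ 0.00943709  0.04779459 -0.00082596] 0.5554030680494964 [ 0.55802964 -0.05552274  0.022     ] [[-0.219  0.976 -0.002]
 [ 0.976  0.219  0.001]
 [ 0.001 -0.001 -1.   ]] [[-0.217  0.976  0.   ]
 [ 0.976  0.217  0.   ]
 [ 0.     0.    -1.   ]]
```

View pics/w4.png

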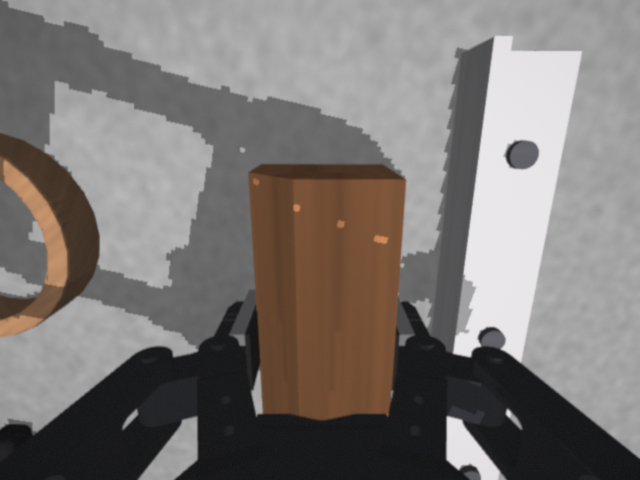

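View pics/sc4.png

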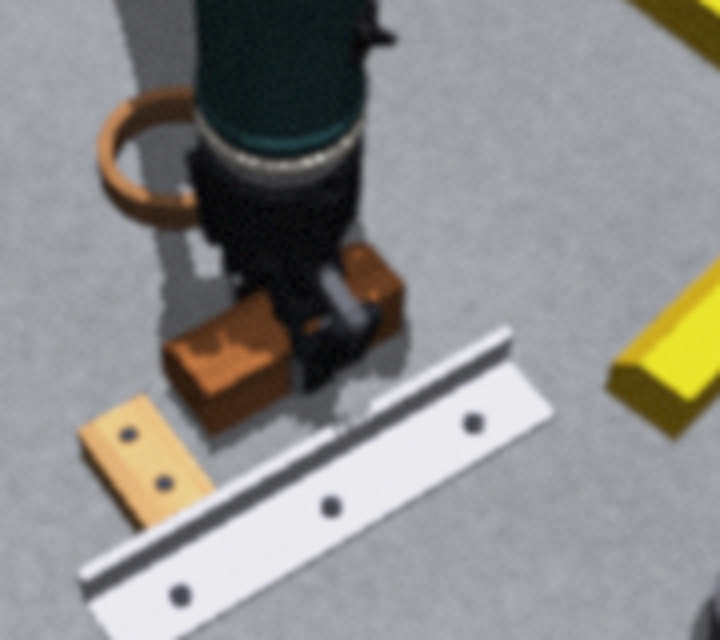

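```bash
python3 - <<'E'
from h import *
crop('pics/w4.png',400,20,600,350,1.8,'pics/w4a.png')
st=json.load(open('st4.json'))
P=unproj('wrist',[(459,50),(431,330),(495,38),(455,330),(581,52)],[0,0,.03,.03,.003],st);print(P.round(4))
for i in(0,2):
    d=P[i+1]-P[i];print(np.arctan2(d[0],-d[1]))
E
```

```text
[[ 0.5895  0.0575  0.    ]
 [ 0.618  -0.0685  0.    ]
 [ 0.5909  0.056   0.03  ]
 [ 0.6136 -0.0505  0.03  ]
 [ 0.6362  0.0666  0.003 ]]
0.222142004334208
0.20956323149603287
```

View pics/w4a.png

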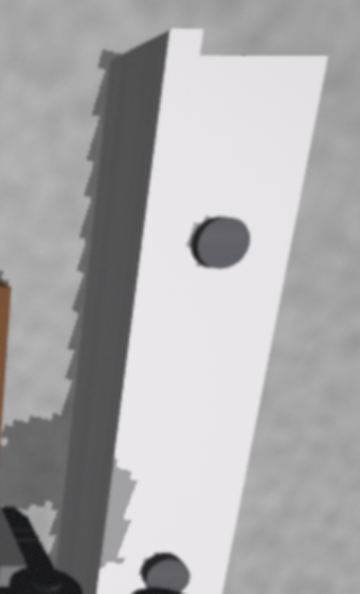

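Emit:
{"method": "apply_moves", "body": {
  "plan": [
    [[0, 0, 0.006, 0, 0, 0, 1], [0, 0, 0.012, 0, 0, 0, 1], [0, 0, 0.016, 0, 0, 0, 1], [0, 0, 0.0185, 0, 0, 0, 1], [0, 0, 0.0185, 0, 0, 0, 1], [-0.004, 0, 0.0185, 0, 0, 0, 1], [-0.008, 0, 0.0185, 0, 0, 0, 1], [-0.011, 0, 0.0185, 0, 0, 0, 1]]
  ]
}}

```text
time: 6.45
tool_pos: [0.5611, -0.0671, 0.0029]
tcp_rot: [1.964, 2.451, 0.0]
wrist_force: [0.2, -1.0, -2.8]
width: 0.558
```

```bash
python3 - <<'E'
from h import *
apply([-.011,0,.0185,0,0,0])
st=readout.read_state();print(st['time'],st['tool_pos'],st['wrist_force'],st['torque'],st['width'],getcmd()[0])
crop(read_camera('scene')[:,:,::-1].copy(),240,150,420,310,4,'pics/sc5.png')
E
```

```text
6.45 [ 0.56110008 -0.06710593  0.00286431] [ 0.17974794 -0.9921429  -2.76103868] [0.00674128 0.00854896 0.03066962] 0.5580129917264612 [ 0.5604218  -0.06625914  0.0034998 ]
```

View pics/sc5.png

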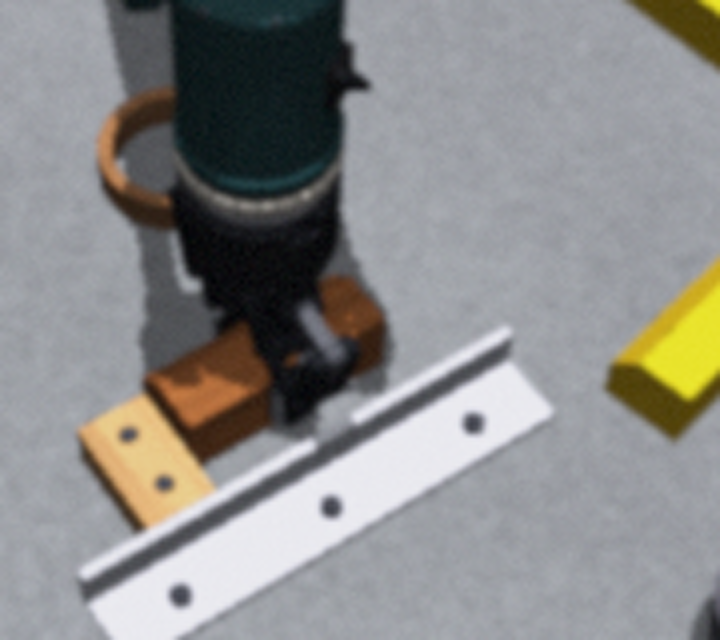

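Emit:
{"method": "apply_moves", "body": {
  "plan": [
    [[-0.001, 0, 0.001, 0, 0, 0, 1], [-0.002, 0, 0.001, 0, 0, 0, 1], [-0.003, 0, 0.001, 0, 0, 0, 1], [-0.0035, 0, 0.001, 0, 0, 0, 1], [-0.004, 0, 0.001, 0, 0, 0, 1], [-0.004, 0, 0.001, 0, 0, 0, 1], [-0.004, 0, 0.001, 0, 0, 0, 1], [-0.004, 0, 0.001, 0, 0, 0, 1]]
  ]
}}

```text
time: 7.17
tool_pos: [0.5617, -0.0704, 0.0018]
tcp_rot: [-1.964, -2.452, -0.0]
wrist_force: [0.6, -0.6, -1.5]
width: 0.558
```

Emit:
{"method": "apply_moves", "body": {
  "plan": [
    [[-0.0005, 0, 0, 0, 0, 0, 1], [-0.001, 0, 0, 0, 0, 0, 1], [-0.0015, 0, 0, 0, 0, 0, 1], [-0.002, 0, 0, 0, 0, 0, 1], [-0.0025, 0, 0, 0, 0, 0, 1], [-0.003, 0, 0, 0, 0, 0, 1], [-0.003, 0, 0, 0, 0, 0, 1], [-0.003, 0, 0, 0, 0, 0, 1]]
  ]
}}

```text
time: 7.83
tool_pos: [0.5619, -0.0713, 0.0019]
tcp_rot: [-1.964, -2.449, -0.003]
wrist_force: [-0.7, 9.4, 1.4]
width: 0.556
```

```bash
python3 - <<'E'
from h import *
apply([-.004,0,.001,0,0,0]);apply([-.003,0,0,0,0,0])
st=readout.read_state();print(st['time'],st['tool_pos'],st['wrist_force'],st['torque'],st['width'],getcmd()[0])
crop(read_camera('scene')[:,:,::-1].copy(),260,210,350,290,8,'pics/sc6.png')
E
```

```text
7.8333 [ 0.56190603 -0.07128322  0.00186979] [-0.69614004  9.37471078  1.41850707] [1.27699596e+00 1.32896867e-01 2.28481158e-04] 0.5562018444810203 [ 0.5619432  -0.07309179  0.00249967]
```

View pics/sc6.png

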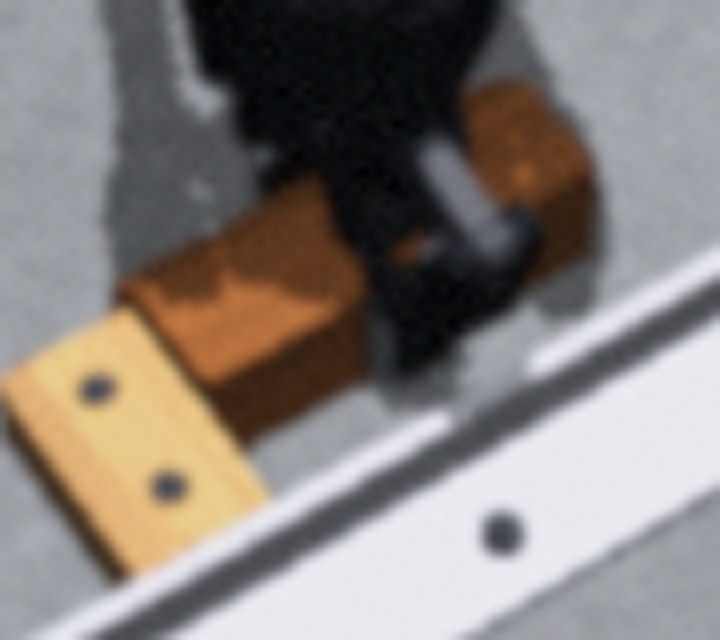

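Measured contact with the stop is 9.4 N, so the end is butted. Next I relax the push, open part way and lift.

Emit:
{"method": "apply_moves", "body": {
  "plan": [
    [[0.001, 0, 0, 0, 0, 0, 1], [0.0015, 0, 0, 0, 0, 0, 1], [0.0015, 0, 0, 0, 0, 0, 0], [0.0015, 0, 0, 0, 0, 0, -0.45], [0.0015, 0, 0, 0, 0, 0, -0.45], [0.0015, 0, 0, 0, 0, 0, -0.45], [0.0015, 0, -0.01, 0, 0, 0, -0.45], [0.0015, 0, -0.03, 0, 0, 0, -0.45]]
  ]
}}

```text
time: 8.55
tool_pos: [0.5597, -0.072, 0.0301]
tcp_rot: [-1.962, -2.448, 0.004]
wrist_force: [-0.2, -0.0, -0.3]
width: 0.727
```

```bash
python3 - <<'E'
from h import *
apply([.0015,0,-.03,0,0,0])
st=readout.read_state();print(st['time'],st['tool_pos'],st['wrist_force'],st['torque'],st['width'],getcmd()[0])
S=np.array([.5619,-.0713]);a=.219;Rf=np.array([[np.cos(a),-np.sin(a)],[np.sin(a),np.cos(a)]])
# plinth center S now. standoff: fence -x by .024+.0145+.02
c=S+Rf@[-.06,0]
for p,yaw in (([.5623,-.0717,.10],.219-.7),([*c,.10],.219-np.pi/2),([*c,.012],.219-np.pi/2)):
    r=np.round(row(p,down(yaw)),4).tolist();print(p,r);apply(r)
E
```

```text
8.55 [ 0.55965819 -0.07195328  0.03011049] [-0.15401398 -0.00306645 -0.34473428] [-0.03039663 -0.05064792 -0.03324493] 0.7272197020204143 [ 0.56161473 -0.07162874  0.0324997 ]
[0.5623, -0.0717, 0.1] [-0.0002, 0.0007, -0.0675, 0.0, -0.0, 0.2228]
[np.float64(0.5033330885418821), np.float64(-0.08433521700076316), 0.1] [-0.0385, -0.0465, -0.0, 0.0, -0.0, 0.2772]
[np.float64(0.5033330885418821), np.float64(-0.08433521700076316), 0.012] [0.0, 0.0, 0.088, -0.0, -0.0, 0.0]
```

Emit:
{"method": "apply_moves", "body": {
  "plan": [
    [[0, 0, -0.035, 0, 0, 0, -0.45], [0, 0, -0.0675, 0, 0, 0.02, -0.45], [0, 0, -0.0675, 0, 0, 0.06, 0], [0, 0, -0.0675, 0, 0, 0.1, 0.5], [0, 0, -0.0675, 0, 0, 0.14, 1], [0, 0, -0.0675, 0, 0, 0.18, 1], [0, 0, -0.0675, 0, 0, 0.2228, 1], [0, 0, -0.0675, 0, 0, 0.2228, 1]]
  ]
}}

```text
time: 9.22
tool_pos: [0.5624, -0.0723, 0.1004]
tcp_rot: [2.688, 1.624, 0.001]
wrist_force: [0.6, 0.5, -0.3]
width: 0.002
```

Emit:
{"method": "apply_moves", "body": {
  "plan": [
    [[-0.006, -0.007, 0, 0, 0, 0.0396, 1], [-0.012, -0.014, 0, 0, 0, 0.079, 1], [-0.018, -0.021, 0, 0, 0, 0.119, 1], [-0.024, -0.028, 0, 0, 0, 0.158, 1], [-0.03, -0.035, 0, 0, 0, 0.198, 1], [-0.035, -0.042, 0, 0, 0, 0.238, 1], [-0.0385, -0.0465, 0, 0, 0, 0.2772, 1], [-0.0385, -0.0465, 0, 0, 0, 0.2772, 1]]
  ]
}}

```text
time: 9.88
tool_pos: [0.502, -0.0849, 0.0996]
tcp_rot: [3.123, 0.343, -0.001]
wrist_force: [0.2, -1.1, 0.4]
width: -0.0
```

```bash
python3 - <<'E'
from h import *
st=readout.read_state();print(st['time'],st['tool_pos'],st['q'],R.from_rotvec(st['tcp_rot']).as_matrix().round(3),st['width'])
json.dump({k:np.array(st[k]).tolist() for k in('tool_pos','tcp_rot')},open('st7.json','w'))
cv2.imwrite('pics/w7.png',read_camera('wrist')[:,:,::-1])
crop(read_camera('scene')[:,:,::-1].copy(),250,190,400,300,5,'pics/sc7.png')
E
```

```text
9.8833 [ 0.50196171 -0.08489024  0.0996493 ] [-2.16274693e-01  7.45521911e-02  2.08380544e+00 -3.29378671e-04
  9.83580417e-01  1.13570528e+00] [[ 0.976  0.217 -0.   ]
 [ 0.217 -0.976 -0.   ]
 [-0.     0.    -1.   ]] -0.00022302230338948763
```

View pics/w7.png

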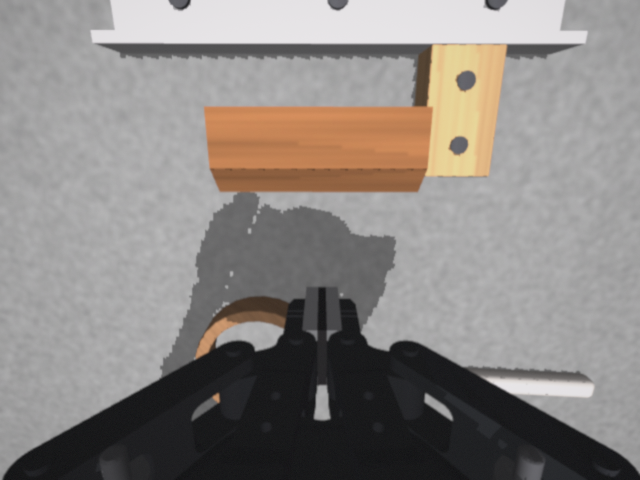

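View pics/sc7.png

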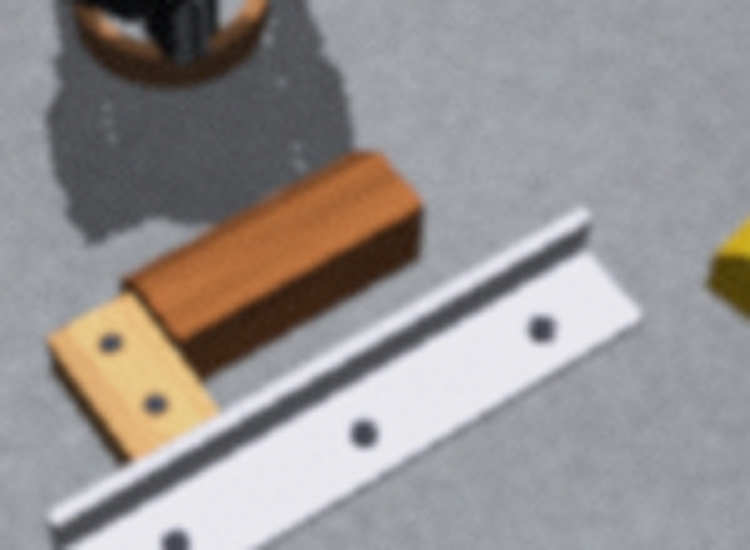

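Emit:
{"method": "apply_moves", "body": {
  "plan": [
    [[0, 0, 0.03, 0, 0, 0, 1], [0, 0, 0.055, 0, 0, 0, 1], [0, 0, 0.075, 0, 0, 0, 1], [0, 0, 0.086, 0, 0, 0, 1], [0.004, 0, 0.088, 0, 0, 0, 1], [0.01, 0, 0.088, 0, 0, 0, 1], [0.016, 0, 0.088, 0, 0, 0, 1], [0.02, 0, 0.088, 0, 0, 0, 1]]
  ]
}}

```text
time: 10.65
tool_pos: [0.5255, -0.0804, 0.0131]
tcp_rot: [3.121, 0.346, 0.006]
wrist_force: [0.5, -0.8, -0.9]
width: -0.001
```

Emit:
{"method": "apply_moves", "body": {
  "plan": [
    [[0.003, 0, 0, 0, 0, 0, 1], [0.006, 0, 0, 0, 0, 0, 1], [0.009, 0, 0, 0, 0, 0, 1], [0.012, 0, 0, 0, 0, 0, 1], [0.015, 0, 0, 0, 0, 0, 1], [0.018, 0, 0, 0, 0, 0, 1], [0.021, 0, 0, 0, 0, 0, 1], [0.024, 0, 0, 0, 0, 0, 1]]
  ]
}}

```text
time: 11.32
tool_pos: [0.546, -0.0749, 0.0112]
tcp_rot: [-3.123, -0.344, 0.0]
wrist_force: [-1.0, 1.0, 0.4]
width: 0.0
```

```bash
python3 - <<'E'
from h import *
apply([.044,0,0,0,0,0])
st=readout.read_state();print(st['time'],st['tool_pos'],st['wrist_force'],st['torque'],getcmd()[0])
cv2.imwrite('pics/w8.png',read_camera('wrist')[:,:,::-1])
E
```

```text
11.3167 [ 0.54604499 -0.07492945  0.0112055 ] [-1.0404437   1.02647475  0.44718078] [-0.05942544  0.1741358   0.0157623 ] [ 0.54625672 -0.07473387  0.01199832]
```

View pics/w8.png

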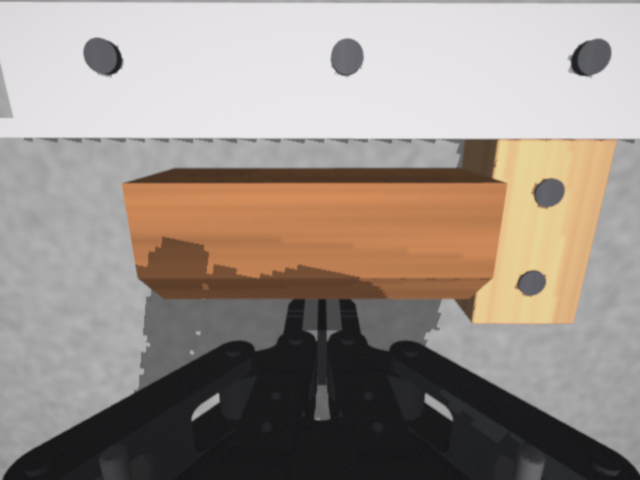

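Emit:
{"method": "apply_moves", "body": {
  "plan": [
    [[0.002, 0, 0, 0, 0, 0, 1], [0.004, 0, 0, 0, 0, 0, 1], [0.006, 0, 0, 0, 0, 0, 1], [0.007, 0, 0, 0, 0, 0, 1], [0.008, 0, 0, 0, 0, 0, 1], [0.009, 0, 0, 0, 0, 0, 1], [0.01, 0, 0, 0, 0, 0, 1], [0.01, 0, 0, 0, 0, 0, 1]]
  ]
}}

```text
time: 12.03
tool_pos: [0.5559, -0.0728, 0.0113]
tcp_rot: [3.123, 0.344, 0.0]
wrist_force: [0.1, 0.3, -0.8]
width: 0.002
```

Emit:
{"method": "apply_moves", "body": {
  "plan": [
    [[0.0005, 0, 0, 0, 0, 0, 1], [0.001, 0, 0, 0, 0, 0, 1], [0.0015, 0, 0, 0, 0, 0, 1], [0.002, 0, 0, 0, 0, 0, 1], [0.0025, 0, 0, 0, 0, 0, 1], [0.003, 0, 0, 0, 0, 0, 1], [0.003, 0, 0, 0, 0, 0, 1], [0.003, 0, 0, 0, 0, 0, 1]]
  ]
}}

```text
time: 12.7
tool_pos: [0.5587, -0.0721, 0.0113]
tcp_rot: [-3.123, -0.344, -0.0]
wrist_force: [-0.3, -0.1, 0.1]
width: 0.003
```

Emit:
{"method": "apply_moves", "body": {
  "plan": [
    [[0.0005, 0, 0, 0, 0, 0, 1], [0.001, 0, 0, 0, 0, 0, 1], [0.0015, 0, 0, 0, 0, 0, 1], [0.002, 0, 0, 0, 0, 0, 1], [0.0025, 0, 0, 0, 0, 0, 1], [0.003, 0, 0, 0, 0, 0, 1], [0.003, 0, 0, 0, 0, 0, 1], [0.003, 0, 0, 0, 0, 0, 1]]
  ]
}}

```text
time: 13.37
tool_pos: [0.5588, -0.072, 0.0109]
tcp_rot: [-3.122, -0.345, 0.009]
wrist_force: [-8.7, -3.1, 7.0]
width: -0.002
```

```bash
python3 - <<'E'
from h import *
apply([.016,0,0,0,0,0])
st=readout.read_state();print(st['time'],st['tool_pos'],st['wrist_force'],st['torque'],getcmd()[0])
cv2.imwrite('pics/w9.png',read_camera('wrist')[:,:,::-1])
crop(read_camera('scene')[:,:,::-1].copy(),250,190,400,300,5,'pics/sc9.png')
E
```

```text
13.3667 [ 0.55884131 -0.07195242  0.01094959] [-8.71834138 -3.13804389  7.0198104 ] [-0.42773659  1.31538291 -0.03915532] [ 0.56187429 -0.07125658  0.01199974]
```

View pics/w9.png

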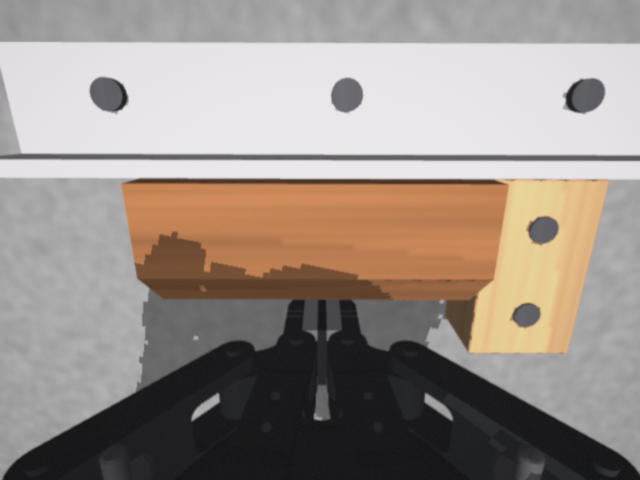

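View pics/sc9.png

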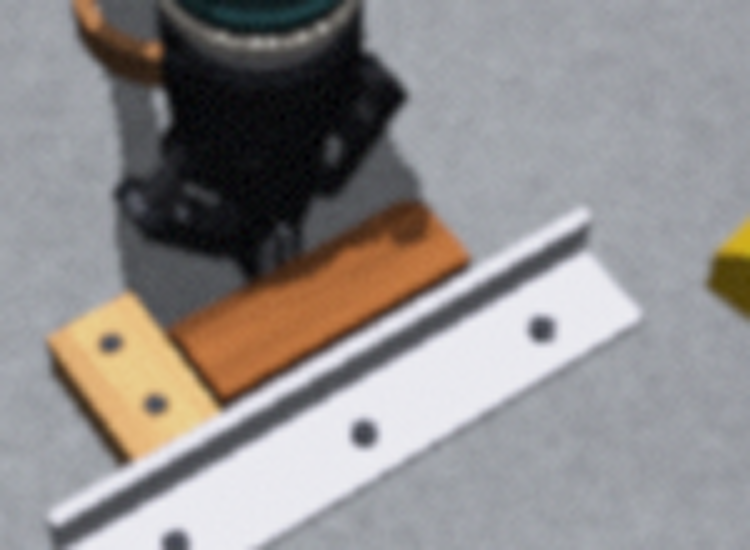

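Emit:
{"method": "apply_moves", "body": {
  "plan": [
    [[-0.004, 0, 0, 0, 0, 0, 1], [-0.015, 0, 0, 0, 0, 0, 1], [-0.028, 0, -0.01, 0, 0, 0, 1], [-0.033, 0, -0.035, 0, 0, 0, 1], [-0.033, 0, -0.06, 0, 0, 0, 1], [-0.033, 0, -0.07, 0, 0, 0, 1], [-0.033, 0, -0.07, 0, 0, 0, 1], [-0.033, 0, -0.07, 0, 0, 0, 1]]
  ]
}}

```text
time: 14.13
tool_pos: [0.53, -0.0788, 0.0818]
tcp_rot: [3.122, 0.344, 0.004]
wrist_force: [-0.5, -0.2, -0.7]
width: -0.003
```

Emit:
{"method": "apply_moves", "body": {
  "plan": [
    [[0.003, 0, 0, 0, 0.035, 0, 1], [0.006, 0, 0, 0, 0.07, 0, 1], [0.01, 0, 0, 0, 0.105, 0, 1], [0.013, 0, 0, 0, 0.14, 0, 1], [0.016, 0, 0, 0, 0.175, 0, 1], [0.02, 0, 0, 0, 0.21, 0, 1], [0.02, 0, 0, 0, 0.24, 0, 1], [0.02, 0, 0, 0, 0.25, 0, 1]]
  ]
}}

```text
time: 14.8
tool_pos: [0.5463, -0.068, 0.078]
tcp_rot: [-2.859, -0.327, -1.0]
wrist_force: [0.2, 0.7, 0.1]
width: 0.002
```

```bash
python3 - <<'E'
from h import *
apply([-.033,0,-.07,0,0,0]);apply([.02,0,0,0,.25,0])
st=readout.read_state();print(st['time'],st['tool_pos'],st['q'],st['wrist_force'],st['torque'],getcmd()[0])
Rm=R.from_rotvec(st['tcp_rot']).as_matrix();print(Rm.round(3),getcmd()[1].as_matrix().round(3))
n=np.array([.976,.217]);t=np.array([-.217,.976]);p=st['tool_pos'];print('n,t',n@p[:2],t@p[:2])
cv2.imwrite('pics/w10.png',read_camera('wrist')[:,:,::-1])
cv2.imwrite('pics/si10.png',read_camera('side')[:,:,::-1])
E
```

```text
14.8 [ 0.5462689  -0.06801704  0.0780336 ] [-0.42163176 -0.05776379  2.44489796  1.14050055  0.44701188 -0.06138337] [0.15998689 0.73035157 0.11047114] [-0.0819582   0.32783717 -0.01712764] [ 0.54917926 -0.07408445  0.08199859]
[[ 0.762  0.232  0.604]
 [ 0.17  -0.973  0.159]
 [ 0.625 -0.019 -0.781]] [[ 0.69   0.217  0.69 ]
 [ 0.154 -0.976  0.154]
 [ 0.707 -0.    -0.707]]
n,t 0.5183987483921202 -0.1849249781152679
```

View pics/w10.png

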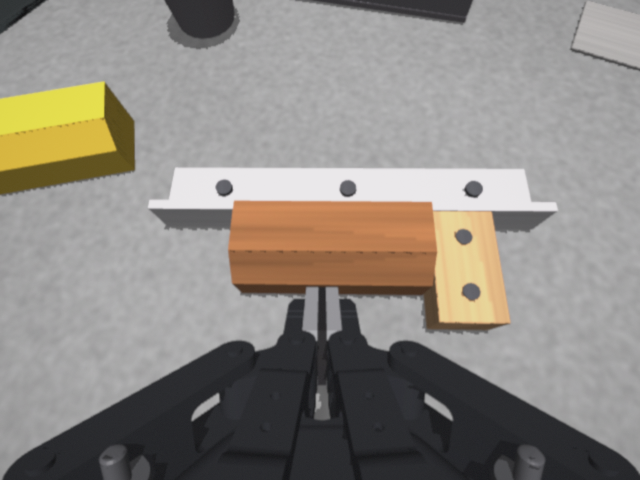

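View pics/si10.png

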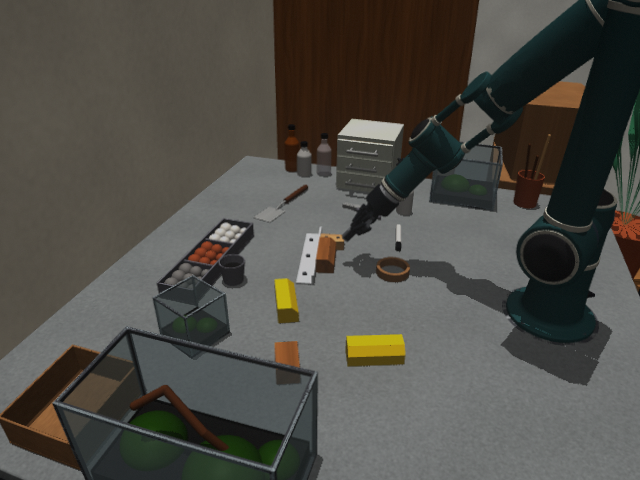

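Emit:
{"method": "apply_moves", "body": {
  "plan": [
    [[0, 0, 0, 0, 0, 0, 1], [0, 0, 0, 0, 0, 0, 1], [0, 0, 0, 0, 0, 0, 1], [0, 0, 0, 0, 0, 0, 1], [0, 0, 0, 0, 0, 0, 1], [0, 0, 0, 0, 0, 0, 1], [0, 0, 0, 0, 0, 0, 1], [0, 0, 0, 0, 0, 0, 1]]
  ]
}}

```text
time: 15.57
tool_pos: [0.5481, -0.0681, 0.0804]
tcp_rot: [-2.858, -0.329, -1.001]
wrist_force: [0.2, -0.7, 1.2]
width: 0.003
```

```bash
cat > s.py <<'E'
from h import *
st=readout.read_state();print(st['time'],st['tool_pos'],'q',st['q'].round(3),'F',st['wrist_force'].round(2),st['torque'].round(2))
Rm=R.from_rotvec(st['tcp_rot']).as_matrix();print(Rm.round(3).tolist(),'tilt',np.degrees(np.arccos(-Rm[2,2])))
n=np.array([.976,.217]);t=np.array([-.217,.976]);p=st['tool_pos'];print('n,t,z',n@p[:2],t@p[:2],p[2])
E
python3 s.py
```

```text
15.5667 [ 0.54809416 -0.06805172  0.08038031] q [-0.42  -0.059  2.441  1.132  0.449 -0.052] F [ 0.16 -0.7   1.17] [-0.14  0.23 -0.05]
[[0.761, 0.233, 0.605], [0.171, -0.972, 0.16], [0.625, -0.018, -0.78]] tilt 38.73532936614498
n,t,z 0.5201726803151909 -0.18535491629692388 0.08038031001790116
```

```bash
cat >> h.py <<'E'
def tilted(deg,a=.219):
    th=np.radians(deg);n=np.array([np.cos(a),np.sin(a),0]);t=np.array([-np.sin(a),np.cos(a),0]);k=np.array([0,0,1.])
    z=n*np.sin(th)-k*np.cos(th); y=-t; return R.from_matrix(np.c_[np.cross(y,z),y,z])
def W(n_,t_,z): return np.array([.976*n_-.217*t_,.217*n_+.976*t_,z])
E
python3 - <<'E'
from h import *
st=readout.read_state();setcmd(st['tool_pos'],st['tcp_rot'])
r=np.round(row(W(.526,-.1910,.058),tilted(38.7)),3).tolist();print(r);apply(r)
E
```

```text
[-0.01, 0.006, 0.021, -0.008, -0.0, 0.0]
```

Emit:
{"method": "apply_moves", "body": {
  "plan": [
    [[-0.001, 0.001, 0.003, -0.001, 0, 0, 1], [-0.002, 0.002, 0.006, -0.002, 0, 0, 1], [-0.004, 0.003, 0.009, -0.003, 0, 0, 1], [-0.006, 0.004, 0.012, -0.005, 0, 0, 1], [-0.008, 0.005, 0.015, -0.006, 0, 0, 1], [-0.009, 0.006, 0.018, -0.008, 0, 0, 1], [-0.01, 0.006, 0.021, -0.008, 0, 0, 1], [-0.01, 0.006, 0.021, -0.008, 0, 0, 1]]
  ]
}}

```text
time: 16.23
tool_pos: [0.5541, -0.072, 0.0565]
tcp_rot: [-2.881, -0.318, -1.01]
wrist_force: [-0.7, 0.1, -0.8]
width: -0.002
```

```bash
python3 s.py; python3 - <<'E'
from h import *
crop(read_camera('side')[:,:,::-1].copy(),280,180,440,290,5,'pics/si11.png')
cv2.imwrite('pics/w11.png',read_camera('wrist')[:,:,::-1])
E
```

```text
16.2333 [ 0.55411211 -0.07199395  0.05654419] q [-0.404 -0.     2.447  1.276  0.391 -0.195] F [-0.73  0.1  -0.79] [-0.09  0.31  0.  ]
[[0.762, 0.218, 0.61], [0.171, -0.976, 0.136], [0.625, 0.0, -0.781]] tilt 38.6462685128441
n,t,z 0.5251907331053888 -0.19050842058057457 0.0565441920385573
```

View pics/si11.png

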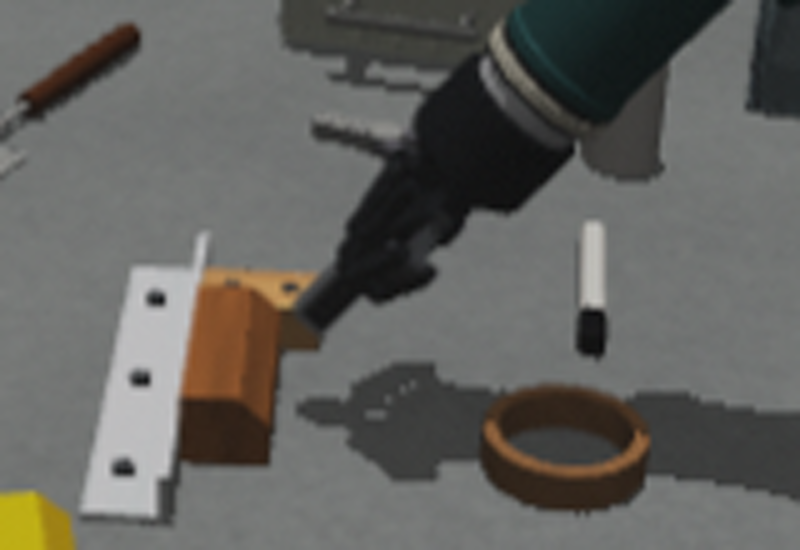

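View pics/w11.png

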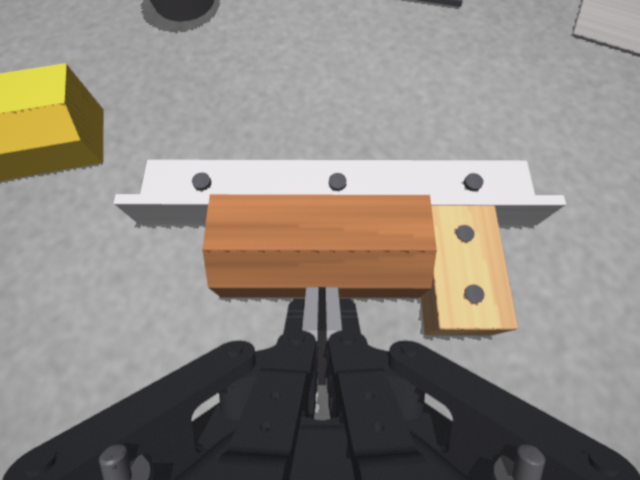

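Emit:
{"method": "apply_moves", "body": {
  "plan": [
    [[0.0003, 0, 0.003, 0, 0, 0, 1], [0.0007, 0, 0.006, 0, 0, 0, 1], [0.001, 0, 0.009, 0, 0, 0, 1], [0.0012, 0, 0.011, 0, 0, 0, 1], [0.0014, 0, 0.013, 0, 0, 0, 1], [0.0017, 0, 0.015, 0, 0, 0, 1], [0.002, 0, 0.018, 0, 0, 0, 1], [0.002, 0, 0.018, 0, 0, 0, 1]]
  ]
}}

```text
time: 17.0
tool_pos: [0.5671, -0.0694, 0.0443]
tcp_rot: [-2.881, -0.318, -1.012]
wrist_force: [-0.2, 0.6, 0.6]
width: -0.001
```

```bash
python3 s.py
```

```text
17.0 [ 0.56709227 -0.06940223  0.04430237] q [-0.384  0.05   2.429  1.366  0.37  -0.275] F [-0.21  0.6   0.6 ] [-0.05  0.29  0.02]
[[0.762, 0.218, 0.61], [0.171, -0.976, 0.136], [0.625, 0.001, -0.781]] tilt 38.68951505020786
n,t,z 0.538421770458344 -0.1907956010129884 0.044302372119817246
```

Emit:
{"method": "apply_moves", "body": {
  "plan": [
    [[0.0002, 0, 0.0015, 0, 0, 0, 1], [0.0003, 0, 0.003, 0, 0, 0, 1], [0.0005, 0, 0.0045, 0, 0, 0, 1], [0.0007, 0, 0.006, 0, 0, 0, 1], [0.0008, 0, 0.0075, 0, 0, 0, 1], [0.001, 0, 0.009, 0, 0, 0, 1], [0.0011, 0, 0.01, 0, 0, 0, 1], [0.0011, 0, 0.01, 0, 0, 0, 1]]
  ]
}}

```text
time: 17.67
tool_pos: [0.5739, -0.0679, 0.0374]
tcp_rot: [-2.881, -0.318, -1.012]
wrist_force: [-0.2, 0.3, 0.2]
width: -0.002
```

Emit:
{"method": "apply_moves", "body": {
  "plan": [
    [[0.0001, 0, 0.0005, 0, 0, 0, 1], [0.0001, 0, 0.001, 0, 0, 0, 1], [0.0002, 0, 0.0015, 0, 0, 0, 1], [0.0002, 0, 0.002, 0, 0, 0, 1], [0.0003, 0, 0.0025, 0, 0, 0, 1], [0.0003, 0, 0.003, 0, 0, 0, 1], [0.0003, 0, 0.003, 0, 0, 0, 1], [0.0003, 0, 0.003, 0, 0, 0, 1]]
  ]
}}

```text
time: 18.33
tool_pos: [0.576, -0.0675, 0.0354]
tcp_rot: [-2.881, -0.319, -1.012]
wrist_force: [-0.6, 0.2, 0.0]
width: 0.002
```

```bash
python3 s.py;  python3 - <<'E'
from h import *
crop(read_camera('side')[:,:,::-1].copy(),280,180,440,290,5,'pics/si12.png')
E
```

```text
18.3333 [ 0.57595183 -0.06749106  0.03538101] q [-0.371  0.086  2.417  1.433  0.358 -0.335] F [-0.64  0.19  0.05] [-0.08  0.25 -0.01]
[[0.761, 0.218, 0.61], [0.171, -0.976, 0.135], [0.625, 0.001, -0.78]] tilt 38.705843733266214
n,t,z 0.547483428907789 -0.19085282051075517 0.03538101302377547
```

View pics/si12.png

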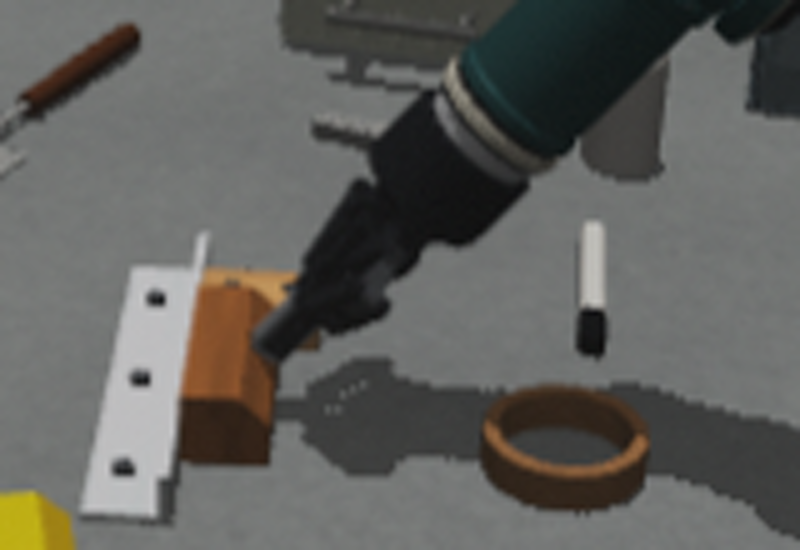

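Nearly touching the bevel at its middle. I'll keep advancing on the diagonal in small steps.

Emit:
{"method": "apply_moves", "body": {
  "plan": [
    [[0.0001, 0, 0.0005, 0, 0, 0, 1], [0.0001, 0, 0.001, 0, 0, 0, 1], [0.0002, 0, 0.0015, 0, 0, 0, 1], [0.0002, 0, 0.002, 0, 0, 0, 1], [0.0003, 0, 0.0025, 0, 0, 0, 1], [0.0003, 0, 0.003, 0, 0, 0, 1], [0.0003, 0, 0.003, 0, 0, 0, 1], [0.0003, 0, 0.003, 0, 0, 0, 1]]
  ]
}}

```text
time: 19.05
tool_pos: [0.5772, -0.0673, 0.0343]
tcp_rot: [-2.881, -0.319, -1.014]
wrist_force: [-24.6, -3.9, 25.6]
width: 0.001
```

```bash
python3 s.py
```

```text
19.05 [ 0.577167   -0.06731019  0.03428957] q [-0.369  0.09   2.416  1.448  0.357 -0.349] F [-24.57  -3.93  25.64] [0.16 0.78 0.27]
[[0.76, 0.218, 0.612], [0.171, -0.976, 0.135], [0.626, 0.002, -0.779]] tilt 38.78787941582684
n,t,z 0.5487086774464616 -0.190939987823635 0.0342895650877402
```

Emit:
{"method": "apply_moves", "body": {
  "plan": [
    [[0, 0, -0.0002, 0, 0, 0, 1], [0, 0, -0.0004, 0, 0, 0, 1], [0, 0, -0.0006, 0, 0, 0, 1], [-0.0001, 0, -0.0007, 0, 0, 0, 1], [-0.0001, 0, -0.0007, 0, 0, 0, 1], [-0.0001, 0, -0.0007, 0, 0, 0, 1], [-0.0001, 0, -0.0007, 0, 0, 0, 1], [-0.0001, 0, -0.0007, 0, 0, 0, 1]]
  ]
}}

```text
time: 19.72
tool_pos: [0.577, -0.0673, 0.0344]
tcp_rot: [-2.881, -0.319, -1.014]
wrist_force: [-16.4, -2.1, 16.3]
width: -0.001
```

```bash
python3 s.py
```

```text
19.7167 [ 0.57703911 -0.06732779  0.03440363] q [-0.369  0.09   2.416  1.444  0.357 -0.346] F [-16.4   -2.11  16.26] [0.04 0.57 0.18]
[[0.761, 0.218, 0.611], [0.171, -0.976, 0.135], [0.626, 0.002, -0.78]] tilt 38.76054276551013
n,t,z 0.5485800358267794 -0.1909294122711606 0.03440363386022502
```

Emit:
{"method": "apply_moves", "body": {
  "plan": [
    [[0, 0, -0.0002, 0, 0, 0, 1], [0, 0, -0.0004, 0, 0, 0, 1], [0, 0, -0.0005, 0, 0, 0, 1], [0, 0, -0.0005, 0, 0, 0, 1], [0, 0, -0.0005, 0, 0, 0, 1], [0, 0, -0.0005, 0, 0, 0, 1], [0, 0, -0.0005, 0, 0, 0, 1], [0, 0, -0.0005, 0, 0, 0, 1]]
  ]
}}

```text
time: 20.38
tool_pos: [0.577, -0.0674, 0.0345]
tcp_rot: [-2.881, -0.318, -1.013]
wrist_force: [-8.4, -2.0, 9.1]
width: -0.002
```

```bash
python3 s.py;  python3 - <<'E'
from h import *
crop(read_camera('side')[:,:,::-1].copy(),280,180,440,290,5,'pics/si13.png')
crop(read_camera('scene')[:,:,::-1].copy(),250,190,400,300,5,'pics/sc13.png')
cv2.imwrite('pics/w13.png',read_camera('wrist')[:,:,::-1])
E
```

```text
20.3833 [ 0.57695196 -0.06735442  0.03451347] q [-0.369  0.089  2.415  1.442  0.357 -0.344] F [-8.37 -2.01  9.08] [-0.01  0.45  0.07]
[[0.761, 0.218, 0.611], [0.171, -0.976, 0.135], [0.626, 0.002, -0.78]] tilt 38.73865621789406
n,t,z 0.54848920021534 -0.19093648701315985 0.03451346920989641
```

View pics/si13.png

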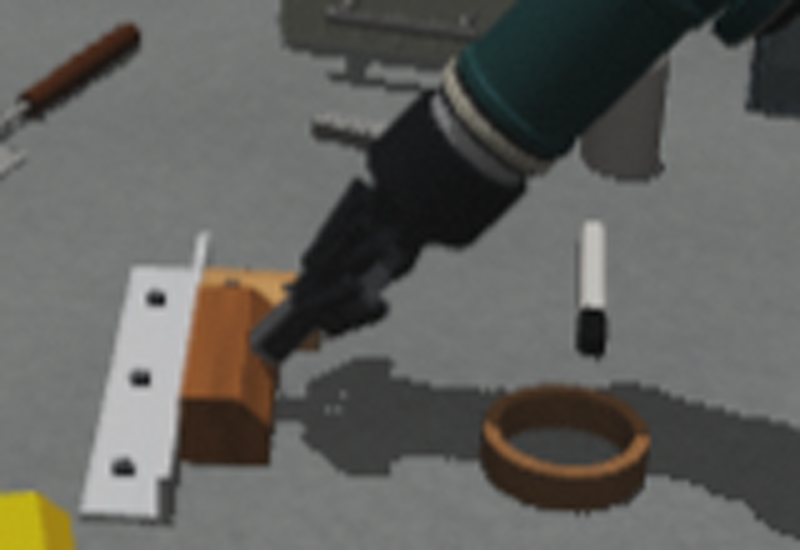

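View pics/sc13.png

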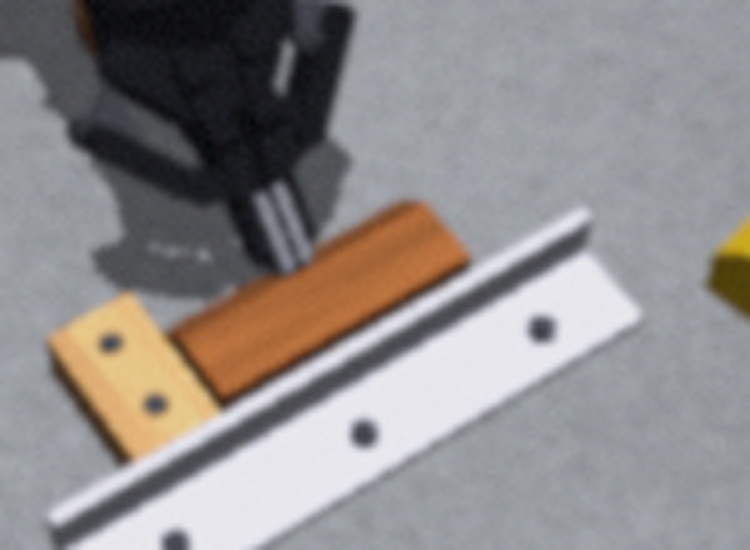

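View pics/w13.png

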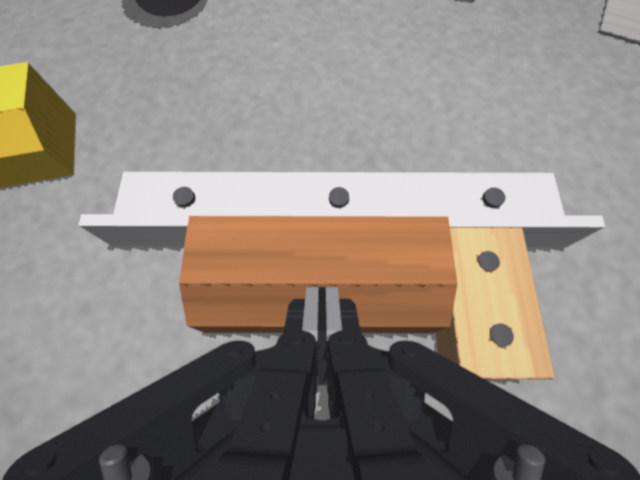

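Emit:
{"method": "apply_moves", "body": {
  "plan": [
    [[0, 0, 0.0001, 0, 0, 0, 1], [0, 0, 0.0002, 0, 0, 0, 1], [0, 0, 0.0002, 0, 0, 0, 1], [0, 0, 0.0002, 0, 0, 0, 1], [0, 0, 0.0002, 0, 0, 0, 1], [0, 0, 0.0002, 0, 0, 0, 1], [0, 0, 0.0002, 0, 0, 0, 1], [0, 0, 0.0002, 0, 0, 0, 1]]
  ]
}}

```text
time: 21.2
tool_pos: [0.577, -0.0673, 0.0344]
tcp_rot: [-2.881, -0.319, -1.013]
wrist_force: [-11.5, -1.7, 11.1]
width: -0.001
```

```bash
python3 s.py;  python3 - <<'E'
from h import *
im=cv2.imread('pics/w13.png');crop(im,400,190,560,390,3,'pics/w13a.png');crop(im,170,190,460,340,2.7,'pics/w13b.png')
E
```

```text
21.2 [ 0.5769735  -0.06732269  0.03444809] q [-0.369  0.089  2.416  1.443  0.357 -0.345] F [-11.54  -1.71  11.13] [0.05 0.45 0.17]
[[0.761, 0.218, 0.611], [0.171, -0.976, 0.135], [0.626, 0.002, -0.78]] tilt 38.745531905814815
n,t,z 0.5485171087737861 -0.19091019199876227 0.03444808614922279
```

View pics/w13a.png

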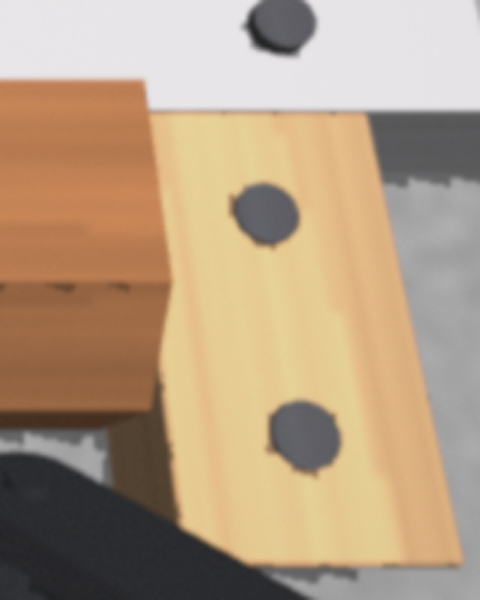

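View pics/w13b.png

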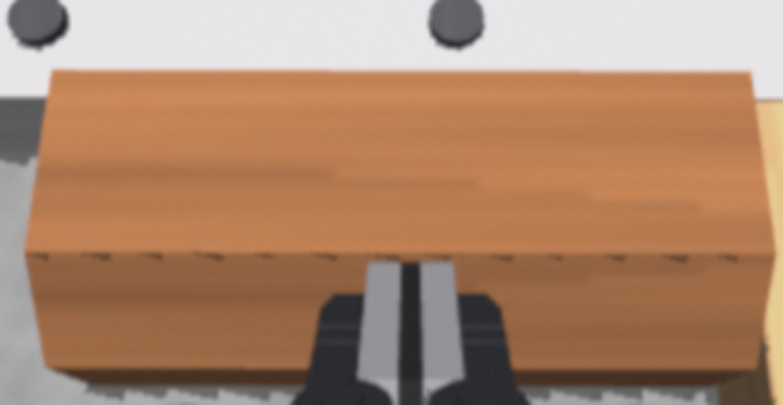

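```bash
python3 - <<'E'
from h import *
q=lambda c:(np.array(c,float)+.5)/3-.5+[400,190]
P=unproj('wrist',[q(c) for c in[(180,520),(161,365),(152,408),(171,282),(145,80)]],[.03,.03,.026,.042,.042])
print((P[:,:2]@np.array([[.976,-.217],[.217,.976]])).round(4))
q=lambda c:(np.array(c,float)+.5)/2.7-.5+[170,190]
P=unproj('wrist',[q(c) for c in[(52,71),(750,73)]],.042);d=P[1]-P[0];print('yaw',np.arctan2(d[0],-d[1]),np.linalg.norm(d))
E
```

```text
[[ 0.525  -0.2514]
 [ 0.5468 -0.2516]
 [ 0.541  -0.2509]
 [ 0.5564 -0.2502]
 [ 0.5879 -0.2506]]
yaw 0.2159023938518622 0.11824703379182147
```

All checks agree: the end gap is about 1 mm, the plinth is parallel to the fence, and the push is 16 N. I'm handing in now.

```bash
python3 - <<'E'
from h import *
print(bot.finish_job())
E
```

```text
the job is handed in; nothing more can be done
None
```

I gripped the plinth, turned it bevel-away, and slid its end onto the stop block until I felt contact (9 N). I then pushed its back against the fence. To finish, I pressed the bevel diagonally with shut fingers tilted about 39° and handed the job in while holding that push.

**Last checks before hand-in (about 21 s on the clock):**
- **Push:** the wrist force was about 16 N, with 11.7 N into the fence and 11.1 N down. On first contact it overshot to about 35 N. I eased it down without losing contact, to 12.5 N at the lowest, before settling at 16 N. The fence and table forces themselves were not measured separately.
- **Position:** the wrist camera put the back at the estimated fence line, within the 2 mm calibration. The end gap to the stop block was about 1 mm.
- **Angle:** the plinth's angle was 0.216 rad, against 0.21 to 0.22 measured for the fence.
- **Other items:** nothing else was touched as far as the close-up views showed. I did not re-measure their positions at the end.

The scene and side cameras disagreed by about 5 mm in y at the start, so I relied on the wrist camera and contact forces for the final placement.

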